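# Find a long parcel's balance point and clip it

### The arm

A 6-joint arm with a two-finger parallel gripper is mounted at the origin on the work surface. World frame = base frame: x ahead of the robot, y to its left, z up, the work surface at z = 0. Lengths are in m, angles in rad, forces in N, time in s.
With the tool pointing down it reaches from about 0.325 to 0.775 m from the base axis. Payload 5.5 kg.
Tool frame: the origin (TCP) lies midway between the tips of the shut fingers; the grasp point (between the pads) lies 19 mm behind it; z points along the fingers, y is the direction in which the jaws open and shut (so a half turn about z gives the same grasp; the last joint's range is limited). The gripper opens to 88 mm and grips with 3 to 60 N. Pads are 20 mm wide; open, the fingers measure 115 mm over their backs; the gripper's body (75 mm by 178 mm) begins 61 mm behind the grasp point.
Start: joints at [-1.159, 0.091, 1.231, -0, 1.82, -0.057], TCP at [0.271, -0.535, 0.223] pointing down, gripper open.
Joint ranges: [-2.87, 2.87], [-0.86, 2.18], [0.17, 2.46], [-1.51, 4.65], [0.06, 2.69], [-2.65, 2.65]. Speed limits (rad/s): [2.57, 2.57, 3.01, 3.14, 3.14, 3.14].

### API

Orientations are given as [roll, pitch, yaw] about the fixed x, y, z axes, in that order (R = Rz(yaw) Ry(pitch) Rx(roll)).
In Python, from cell import manip gives the robot as it stands.
- The arm moves only by the tool move_arm, never from a script. Its argument "commands" is a list of rows, each an object of numbers: "dx", "dy", "dz": the shift along the tool's x, y, z in cm; "rx", "ry", "rz": the turn, a rotation vector about the tool's x, y, z in degrees; "fingers": the opening, from -1 (shut) to 1 (fully open). In form: [{"dx": .., "dy": .., "dz": .., "rx": .., "ry": .., "rz": .., "fingers": ..}, ...]. A call has 1 to 20 rows; each row is the pose to reach, as a shift and turn from the pose commanded when the call began, along the tool's axes at that moment; what a row does not reach only later rows make up. A row lasts 1/12 s, in which the tool goes at most 41.7 mm and 7.16 degrees, less where a joint would pass 70% of its speed; a pose out of reach is approached as far as the arm can. A call with a gripper value outside its range is refused whole. The fingers move at their own pace and stop on an object; "newtons" is the grip in N (left out, the last holds). Time passes only in rows, so rows that repeat a pose let the fingers close. It gives the time, the measured TCP pose, the force and the opening at its end, in the units of the state.
- manip.read_state(): the state, without advancing time (a new reading comes with each control period).
- manip.camera(name): name is "scene" or "top"; returns the picture (480x640x3 uint8, red, green, blue); there is no depth.
- manip.camera_params(name): a dict with "intrinsics" (3x3 intrinsics, pixels), "dist" ([k1, k2, p1, p2, k3] as OpenCV has them; the pictures are not rectified), "R" (3x3) and "t" (3): a world point X has camera coordinates R X + t. Camera axes: x right, y down, z forward; pixel columns grow to the right and rows downward; lengths in m; the calibration is good to about 2 mm. A picture is of the moment at which its call begins. camera_params takes no time and is no camera call.
- manip.finish_job(): hands the job in, once; it reports no verdict.
The state is a dict: "time_s": time; "joint_positions": joint angles; "joint_velocities": joint speeds; "effort": joint torques, N m; "ee_pos": TCP position; "tool_rot": TCP orientation; "force": force on the tool from outside, world axes, zero at the start; "moment": the same for the moment, N m; "grip_width": opening from 0.0 (shut) to 1.0 (fully open).
Only numpy, scipy, OpenCV 4.12 (cv2) and the standard library are available. Lean on these libraries where they do the work, as an engineer would, in place of code of your own. Each camera call takes 0.05 s, during which the arm holds its last target.

### The job

The long parcel lies across the upright blade of the balancing stand with its heavy end down. Slide it along over the blade, never lifting it off or squeezing or pressing it hard, until it balances level on the blade alone when you let go. Then mark that point: set the white saddle clip gently over the parcel, directly above the blade, and leave the parcel balanced with the other things on the bench undisturbed.

Things in the scene. Friction and masses are not known exactly. Their poses are not given: they have to be found in the camera images.
- stand: Fixed balancing stand, plywood base 100 (x) by 350 (y), 12 high. Origin: underside centre on the bench; z up, x along the blade's top edge, y across the blade: the way the parcel lies and slides. In the middle an upright steel blade 70 long in x, 10 thick in y, flat top at z = 70; its dark foot block is 34 wide in y, up to z = 28.
- ridge (a point): Centre of the blade's flat top edge, at z = 70 on the stand, axes as the stand's. A parcel stays level when its balance point is within about 4 of this middle (stand's y); otherwise its heavier side tips down. Let go, it may rock gently for 3 or 4 s before it is still. It slides at 2 to 8 N.
- rest_left (a point): Top middle of the end rest at the stand's y = +150, z = 58: a rubber rod 70 long in x, 12 in diameter, on two posts. Its twin is at y = -150. A parcel that is out of balance leans 0.08 rad on one of them; a level one clears both by 12.
- parcel: Loose cardboard carton 44 wide (x), 420 long (y), 32 high, 0.5 to 0.7 kg. Origin: centre of underside; y along it, within 0.05 rad of the stand's y. Heavy contents, fixed, unseen: the balance point is up to 40 either way of the middle. At first the middle is 55 to 70 to the -y side of the blade, -y end down. Pinch its sides from above, clear of blade and rests (they jut out 13 each side below).
- parcel_left (a point): Middle of the lower edge of the parcel's +y end (y = +210, z = 0 in its frame). When the two ends are at equal height the parcel is level. The carton is crushed by over 60 N from the fingers in all (30 N a finger), or by over 45 N against the stand; press the clip on with less than 30 N.
- parcel_right (a point): Middle of the lower edge of the parcel's -y end (y = -210, z = 0 in its frame).
- clip: Loose white plastic saddle clip, 60 g, standing on its two legs on the bench at the robot's left. Origin: between the feet; z up. Legs 5 thick in x, 30 in y, 18 high, 50 apart inside (astride the 44 wide parcel, y along the parcel, either way round). Top plate 60 x 30, z = 18 to 23; on it a grip fin 14 thick in x, 30 in y, z = 23 to 63. Seated on the level parcel its origin is 84 above the bench.
- tape: Bystander: roll of brown packing tape lying flat, 100 diameter, 48 high; origin underside centre. Leave alone.
- carton: Bystander: cardboard box 90 x 120 x 60; origin underside centre. Leave alone.
- pouch_box: Bystander: white plastic box 70 x 100 x 45; origin underside centre. Leave alone.
Mind the look-alikes: they are no part of the job. What is shaped like the clip but orange or yellow is not meant.

How it is judged:
On the way, in this order (a step that is already met when the one before it is completed fails the run):
1. the parcel is released and balances level on the blade alone (angle between parcel's own z axis and vertical below 0.05 rad and z of parcel in the frame of stand between 0.066 and 0.074 m and contact force between parcel and stand above 1 N and contact force between the fingers and parcel below 0.05 N), for 0.8 s.
2. the clip sits over the parcel above the blade (y of clip in the frame of stand between -0.007 and 0.007 m and z of clip in the frame of stand between 0.08 and 0.088 m and angle between clip's own z axis and vertical below 0.06 rad and horizontal distance between clip and ridge below 0.04 m and linear speed of clip below 0.02 m/s), for 0.2 s.
At the end, for the whole second after the job is handed in: The parcel rests level (within 0.05 rad) on the blade alone, at blade height within 4 mm; the clip sits upright astride it, seated (origin 80 to 88 mm above the bench), its middle within 7 mm of the blade's middle in the stand's y; both released and at rest (all of step 2 and angle between parcel's own z axis and vertical below 0.05 rad and z of parcel in the frame of stand between 0.066 and 0.074 m and contact force between parcel and stand above 1 N and linear speed of parcel below 0.02 m/s and angular speed of parcel below 0.15 rad/s); the robot touches nothing.
It fails at once if the parcel is lifted off the blade (its middle more than 20 mm above the blade's height) (z of parcel in the frame of stand above 0.09 m).
It fails at once if the parcel is squeezed with more than 60 N in all (contact force between the fingers and parcel above 60 N).
It fails at once if the parcel is pressed on the stand with more than 45 N (contact force between parcel and stand above 45 N).
It fails at once if the clip is pressed on the parcel with more than 30 N (contact force between clip and parcel above 30 N).
It fails at once if a bystander is moved by more than 30 mm (distance of any of tape, carton, pouch_box from where it was at the start of the episode above 0.03 m).
It also fails if it takes over 72 s, if anything falls off the work surface, if the arm or the gripper's body presses on something with over 40 N, if the wrist force passes 120 N, or if a joint passes its speed limit or range.

## Working session

There is one attempt and no reset: what is moved stays moved. The work goes in short steps, Python scripts to look and compute and a tool call to move; the robot and the scene stay as the last step left them, time stands still between calls to the robot, and variables do not carry over. Pictures are saved under pics/ and viewed, and the job is handed in when it is done.

Besides the shell and the picture viewer there is one more tool, called after ">>>" in YAML: its name, and indented under it one key for each argument. move_arm: Moves the arm, as the interface text tells. Its arguments: {"type":"object","properties":{"commands":{"type":"array"},"newtons":{"type":"number"}},"required":["commands"]}

```bash
ls; mkdir -p pics
python3 - <<'E'
from cell import manip
import cv2,json
s=manip.read_state();print(s)
for n in("scene","top"):
    im=manip.camera(n);cv2.imwrite(f"pics/{n}0.png",im[:,:,::-1])
    p=manip.camera_params(n);print(n,p)
E
```

```text
pics
{'time_s': 0.0, 'joint_positions': array([-1.15874628e+00,  9.18355857e-02,  1.23188198e+00,  7.67247329e-06,
        1.81984415e+00, -5.66779658e-02]), 'joint_velocities': array([ 0.00061223, -0.00088441,  0.00118538, -0.00123738,  0.00134911,
        0.00012531]), 'effort': array([-5.74759215e-04, -4.46457481e+01, -4.06449687e+01,  6.98415446e-02,
        2.94932560e-02, -1.66243794e-04]), 'ee_pos': array([ 0.27093718, -0.5349905 ,  0.22152306]), 'tool_rot': array([-3.13962717e+00, -1.18970144e-04,  4.68729778e-01]), 'force': array([-0.37149323, -0.84799846, -0.31798088]), 'moment': array([-0.02951608, -0.05649874, -0.05361278]), 'grip_width': 1.0022467607583776}
scene {'intrinsics': array([[469.55670838,   0.        , 317.47345716],
       [  0.        , 469.55670838, 234.36163221],
       [  0.        ,   0.        ,   1.        ]]), 'dist': array([0.0351654, 0.       , 0.       , 0.       , 0.       ]), 'R': array([[ 0.84444307,  0.5353179 , -0.01872532],
       [ 0.39817852, -0.65072675, -0.64653582],
       [-0.35828726,  0.53850668, -0.76265379]]), 't': array([-0.47313395, -0.16641492,  1.27981696])}
top {'intrinsics': array([[478.31295178,   0.        , 313.68402053],
       [  0.        , 478.31295178, 236.33199703],
       [  0.        ,   0.        ,   1.        ]]), 'dist': array([-0.01083325,  0.        ,  0.        ,  0.        ,  0.        ]), 'R': array([[-0.01362498, -0.99959846, -0.02484516],
       [-0.98575008,  0.01759433, -0.1672938 ],
       [ 0.16766375,  0.02221175, -0.98559399]]), 't': array([0.0172281 , 0.56909664, 0.87202617])}
```

View pics/scene0.png

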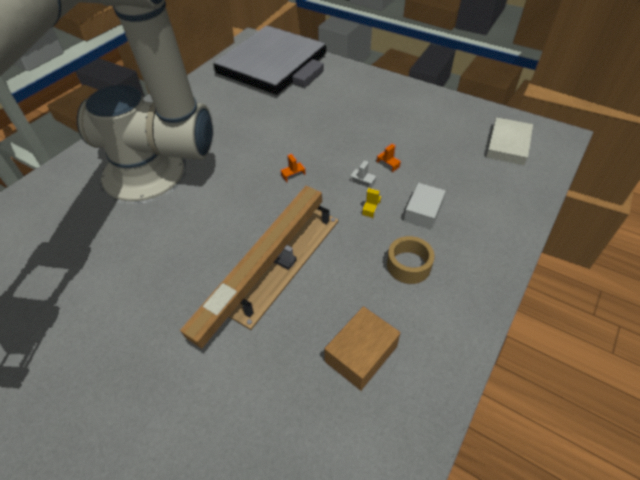

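View pics/top0.png

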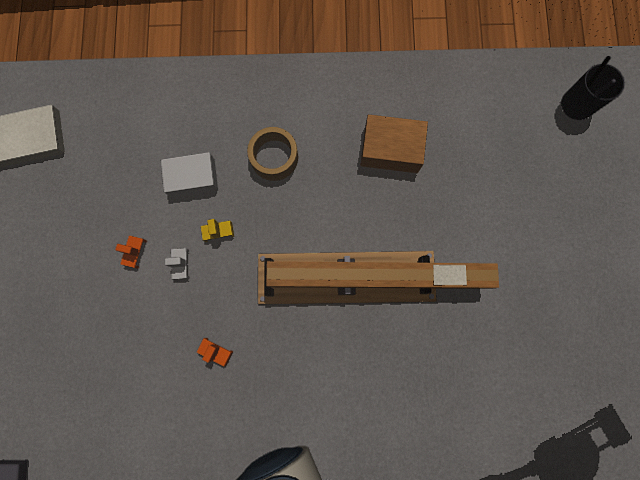

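Candidates for the clip in the top view are white (178,264), orange (131,252), orange (214,352) and yellow (217,230). The large white boxes at (188,172) and (25,138) are not clip-shaped. I choose the white one at (178,264), which is (363,174) in the scene view, and will check it in close crops.

Run:
```python
import cv2,numpy as np
t=cv2.imread("pics/top0.png");s=cv2.imread("pics/scene0.png")
a=cv2.resize(t[235:295,145:210],None,fx=6,fy=6,interpolation=cv2.INTER_CUBIC)
b=cv2.resize(s[150:200,340:405],None,fx=6,fy=6,interpolation=cv2.INTER_CUBIC)
b=cv2.copyMakeBorder(b,0,a.shape[0]-b.shape[0],0,0,cv2.BORDER_CONSTANT)
cv2.imwrite("pics/clip0.png",np.hstack([a,b]))
cv2.imwrite("pics/stand0.png",cv2.resize(t[240:320,245:510],None,fx=3,fy=3,interpolation=cv2.INTER_CUBIC))
```

```text
(no output)
```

View pics/clip0.png

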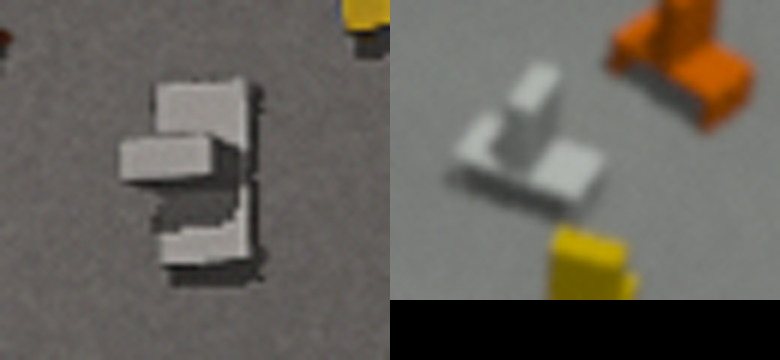

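View pics/stand0.png

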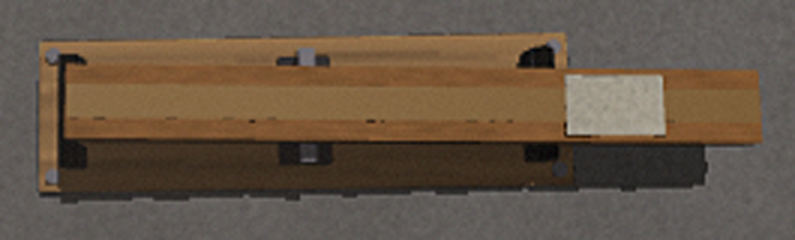

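The crops show that the white clip's two feet straddle a 50 mm gap in the world x direction, with the fin in the middle running along y. In the stand crop the blade's ends are light grey at about (347,258) and (348,290) in top pixels.

```bash
cat > h.py <<'E'
import numpy as np,cv2
from cell import manip
def ray(n,uv):
    p=manip.camera_params(n)
    q=cv2.undistortPoints(np.array(uv,float).reshape(-1,1,2),p['intrinsics'],p['dist']).reshape(-1,2)
    d=np.c_[q,np.ones(len(q))]@p['R']; c=-p['R'].T@p['t']
    return c,d
def plane(n,uv,z):
    c,d=ray(n,uv); s=(z-c[2])/d[:,2]; return c+d*s[:,None]
def tri(a,b):
    c1,d1=ray('top',[a]);c2,d2=ray('scene',[b]);d1=d1[0];d2=d2[0]
    s=np.linalg.lstsq(np.c_[d1,-d2],c2-c1,rcond=None)[0]
    p,q=c1+s[0]*d1,c2+s[1]*d2
    return (p+q)/2,np.linalg.norm(p-q)
def proj(n,X):
    p=manip.camera_params(n)
    return cv2.projectPoints(np.array(X,float).reshape(-1,3),cv2.Rodrigues(p['R'])[0],p['t'],p['intrinsics'],p['dist'])[0].reshape(-1,2)
E
python3 - <<'E'
from h import *
np.set_printoptions(precision=4,suppress=True)
for n in('top','scene'):print(ray(n,[[320,240]])[0])
t=cv2.imread("pics/top0.png");s=cv2.imread("pics/scene0.png")
g=lambda a:[[245+x/3-.33,240+y/3-.33] for x,y in a]
print("base",plane('top',g([(40,40),(566,33),(40,192),(570,187)]),.012))
print("blade",plane('top',g([(307,48),(308,162)]),.070))
cr=t[250:300,320:375]
cv2.imwrite("pics/blade.png",cv2.resize(cr,None,fx=12,fy=12,interpolation=cv2.INTER_NEAREST))
# clip mask top
hsv=cv2.cvtColor(t,cv2.COLOR_BGR2HSV)
m=((hsv[...,1]<45)&(hsv[...,2]>135)).astype(np.uint8)
mm=np.zeros_like(m);mm[240:290,160:195]=m[240:290,160:195]
for c in cv2.findContours(mm,cv2.RETR_EXTERNAL,cv2.CHAIN_APPROX_NONE)[0]:
    if len(c)>8: print(cv2.boundingRect(c),cv2.minAreaRect(c))
E
```

```text
[ 0.415  -0.0122  0.9551]
[ 0.9243 -0.5442  0.8596]
base [[ 0.5437  0.1206  0.012 ]
 [ 0.5424 -0.2274  0.012 ]
 [ 0.4435  0.1201  0.012 ]
 [ 0.4417 -0.2244  0.012 ]]
blade [[ 0.528  -0.0538  0.07  ]
 [ 0.4576 -0.0526  0.07  ]]
(172, 267, 14, 12) ((178.5599822998047, 272.9200134277344), (9.899495124816895, 14.424979209899902), 81.8698959350586)
(165, 248, 21, 17) ((174.9617462158203, 256.0029296875), (14.572335243225098, 20.938146591186523), 85.60128784179688)
```

View pics/blade.png

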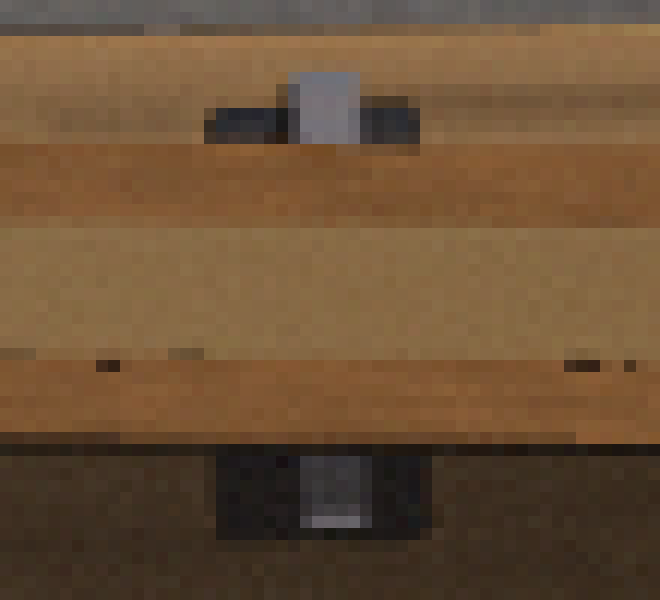

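Run:
```python
from h import *
np.set_printoptions(precision=4,suppress=True)
t=cv2.imread("pics/top0.png");s=cv2.imread("pics/scene0.png")
c=lambda im,x0,x1,y0,y1,f:cv2.resize(im[y0:y1,x0:x1],None,fx=f,fy=f,interpolation=cv2.INTER_NEAREST)
a=c(t,255,285,245,310,9);b=c(t,420,505,245,310,6)
b=cv2.copyMakeBorder(b,0,a.shape[0]-b.shape[0],0,0,cv2.BORDER_CONSTANT)
cv2.imwrite("pics/ends.png",np.hstack([a,b]))
cv2.imwrite("pics/clipz.png",c(t,155,205,235,290,10))
cv2.imwrite("pics/scz.png",c(s,175,345,180,355,3))
```

```text
(no output)
```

View pics/ends.png

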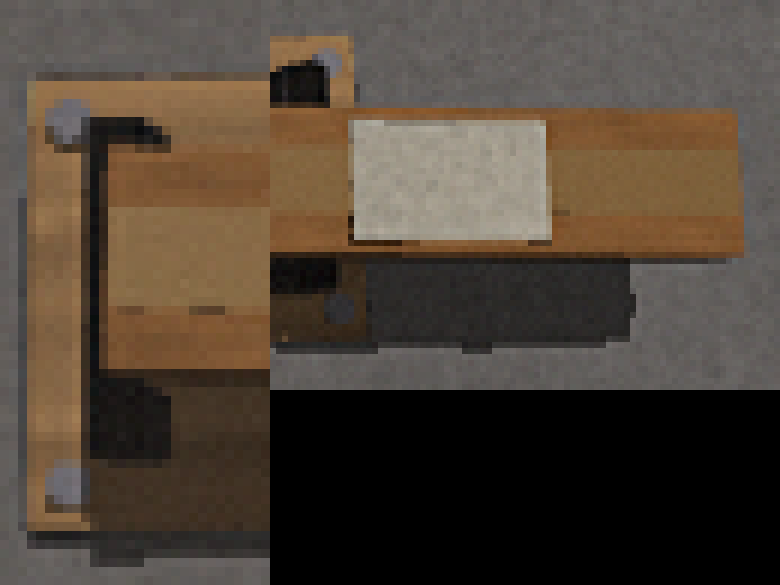

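View pics/clipz.png

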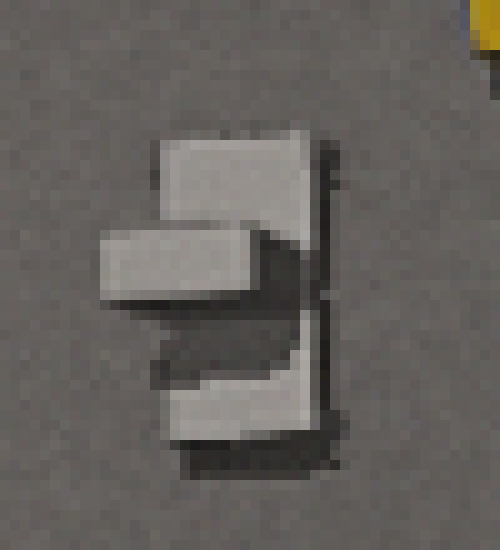

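View pics/scz.png

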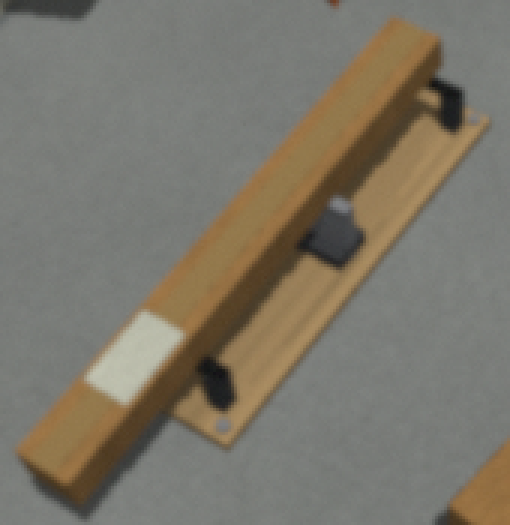

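Run:
```python
from h import *
np.set_printoptions(precision=4,suppress=True)
L=[[266.3,261.3],[265.8,285.3]];R=[[497.5,262.8],[498.3,287]]
print("parcel L",plane('top',L,.114));print("parcel R",plane('top',R,.081))
print("fin",plane('top',[[172,261],[164.5,258],[179.5,257.5],[164.5,264.8],[179.5,264]],.063))
print("plate",plane('top',[[171-.5,249-.5],[186-.5,248-.5],[172-.5,278.7-.5],[187-.5,278-.5]],.023))
print("blade c",plane('top',[[346.8,255.5],[347.5,293.2]],.070))
print("scene blade +x end",proj('scene',[[.528,-.053,.07]]))
print("others z.06", plane('top',[[126,247],[208,226],[210,348]],.063))
print("base L", plane('top',[[255+27/9-.5,245+80/9-.5],[255+27/9-.5,245+528/9-.5],[420+84/6-.5,245+37/6-.5],[420+97/6-.5,245+345/6-.5]],.012))
```

```text
parcel L [[0.5147 0.0914 0.114 ]
 [0.4723 0.0922 0.114 ]]
parcel R [[ 0.5088 -0.3268  0.081 ]
 [ 0.4649 -0.3249  0.081 ]]
fin [[0.5242 0.2767 0.063 ]
 [0.5302 0.2912 0.063 ]
 [0.5307 0.2626 0.063 ]
 [0.5172 0.2907 0.063 ]
 [0.5183 0.2622 0.063 ]]
plate [[0.5541 0.2935 0.023 ]
 [0.5556 0.2635 0.023 ]
 [0.4951 0.2894 0.023 ]
 [0.4961 0.2597 0.023 ]]
blade c [[ 0.5283 -0.0534  0.07  ]
 [ 0.4585 -0.0529  0.07  ]]
scene blade +x end [[290.959  249.7507]]
others z.06 [[0.5525 0.3662 0.063 ]
 [0.5904 0.2097 0.063 ]
 [0.3627 0.2007 0.063 ]]
base L [[ 0.5429  0.1217  0.012 ]
 [ 0.4445  0.1211  0.012 ]
 [ 0.5424 -0.2277  0.012 ]
 [ 0.4417 -0.2264  0.012 ]]
```

The geometry measured so far:

| Thing | Measured |
|---|---|
| Blade | (0.493, -0.053) |
| Parcel middle | about 61 mm to the -y side of the blade, yaw about -0.016 |
| Clip | (0.5245, 0.2766), yaw about +0.055 |

I'll hover over the parcel's low side first.

>>> move_arm:
  commands:
    - {"dx":32.6,"dy":-16.2,"dz":2.2,"rz":-62.2,"fingers":1}
    - {"dx":32.6,"dy":-16.2,"dz":2.2,"rz":-62.2,"fingers":1}
    - {"dx":32.6,"dy":-16.2,"dz":2.2,"rz":-62.2,"fingers":1}
    - {"dx":32.6,"dy":-16.2,"dz":2.2,"rz":-62.2,"fingers":1}
    - {"dx":32.6,"dy":-16.2,"dz":2.2,"rz":-62.2,"fingers":1}
    - {"dx":32.6,"dy":-16.2,"dz":2.2,"rz":-62.2,"fingers":1}
    - {"dx":32.6,"dy":-16.2,"dz":2.2,"rz":-62.2,"fingers":1}
    - {"dx":32.6,"dy":-16.2,"dz":2.2,"rz":-62.2,"fingers":1}
    - {"dx":32.6,"dy":-16.2,"dz":2.2,"rz":-62.2,"fingers":1}
    - {"dx":32.6,"dy":-16.2,"dz":2.2,"rz":-62.2,"fingers":1}
    - {"dx":32.6,"dy":-16.2,"dz":2.2,"rz":-62.2,"fingers":1}
    - {"dx":32.6,"dy":-16.2,"dz":2.2,"rz":-62.2,"fingers":1}

```text
validation failed for argument at $.co...
```

>>> move_arm:
  commands:
    - {"dx":32.6,"dy":-16.2,"dz":2.2,"rx":0.0,"ry":0.0,"rz":-62.2,"fingers":1.0}
    - {"dx":32.6,"dy":-16.2,"dz":2.2,"rx":0.0,"ry":0.0,"rz":-62.2,"fingers":1.0}
    - {"dx":32.6,"dy":-16.2,"dz":2.2,"rx":0.0,"ry":0.0,"rz":-62.2,"fingers":1.0}
    - {"dx":32.6,"dy":-16.2,"dz":2.2,"rx":0.0,"ry":0.0,"rz":-62.2,"fingers":1.0}
    - {"dx":32.6,"dy":-16.2,"dz":2.2,"rx":0.0,"ry":0.0,"rz":-62.2,"fingers":1.0}
    - {"dx":32.6,"dy":-16.2,"dz":2.2,"rx":0.0,"ry":0.0,"rz":-62.2,"fingers":1.0}
    - {"dx":32.6,"dy":-16.2,"dz":2.2,"rx":0.0,"ry":0.0,"rz":-62.2,"fingers":1.0}
    - {"dx":32.6,"dy":-16.2,"dz":2.2,"rx":0.0,"ry":0.0,"rz":-62.2,"fingers":1.0}
    - {"dx":32.6,"dy":-16.2,"dz":2.2,"rx":0.0,"ry":0.0,"rz":-62.2,"fingers":1.0}
    - {"dx":32.6,"dy":-16.2,"dz":2.2,"rx":0.0,"ry":0.0,"rz":-62.2,"fingers":1.0}
    - {"dx":32.6,"dy":-16.2,"dz":2.2,"rx":0.0,"ry":0.0,"rz":-62.2,"fingers":1.0}
    - {"dx":32.6,"dy":-16.2,"dz":2.2,"rx":0.0,"ry":0.0,"rz":-62.2,"fingers":1.0}

```text
time_s: 1.1
ee_pos: [0.4884, -0.2437, 0.2003]
tool_rot: [-3.141, 0.0, 1.554]
force: [-0.3, 0.8, -0.3]
grip_width: 1.003
```

>>> move_arm:
  commands:
    - {"dx":0.0,"dy":0.0,"dz":4.0,"rx":0.0,"ry":2.0,"rz":0.0,"fingers":1.0}
    - {"dx":0.0,"dy":0.0,"dz":8.0,"rx":0.0,"ry":4.6,"rz":0.0,"fingers":1.0}
    - {"dx":0.0,"dy":0.0,"dz":10.0,"rx":0.0,"ry":4.6,"rz":0.0,"fingers":1.0}
    - {"dx":0.0,"dy":0.0,"dz":12.0,"rx":0.0,"ry":4.6,"rz":0.0,"fingers":1.0}
    - {"dx":0.0,"dy":0.0,"dz":13.0,"rx":0.0,"ry":4.6,"rz":0.0,"fingers":1.0}
    - {"dx":0.0,"dy":0.0,"dz":14.0,"rx":0.0,"ry":4.6,"rz":0.0,"fingers":1.0}
    - {"dx":0.0,"dy":0.0,"dz":14.0,"rx":0.0,"ry":4.6,"rz":0.0,"fingers":1.0}
    - {"dx":0.0,"dy":0.0,"dz":14.0,"rx":0.0,"ry":4.6,"rz":0.0,"fingers":1.0}

```text
time_s: 1.77
ee_pos: [0.4887, -0.2441, 0.0614]
tool_rot: [3.141, -0.08, 1.553]
force: [-0.7, -0.9, 0.5]
grip_width: 1.002
```

```bash
cat >> h.py <<'E'
def wrench(n=8):
    W=[];ims=None
    for i in range(n):
        ims=manip.camera('scene' if i%2 else 'top'); s=manip.read_state(); W.append(np.r_[s['force'],s['moment']])
    W=np.array(W); return W.mean(0),W.std(0)/np.sqrt(n),s
E
python3 - <<'E'
from h import *
np.set_printoptions(precision=3,suppress=True)
w,e,s=wrench(6);print(w,e,s['ee_pos'],s['tool_rot'],s['time_s'])
np.save('tare.npy',w)
im=manip.camera('scene')[:,:,::-1];cv2.imwrite('pics/s1.png',im)
im2=manip.camera('top')[:,:,::-1];cv2.imwrite('pics/t1.png',im2)
cv2.imwrite('pics/v1.png',np.vstack([cv2.resize(im[160:380,120:380],None,fx=2,fy=2)[:, :520],cv2.resize(im2[230:320,250:510],None,fx=2,fy=2)])[:600])
E
```

```text
[ 0.177 -0.039 -0.021 -0.066 -0.055 -0.004] [0.224 0.095 0.255 0.008 0.007 0.016] [ 0.489 -0.244  0.062] [ 3.14  -0.079  1.555] 2.0667
```

View pics/v1.png

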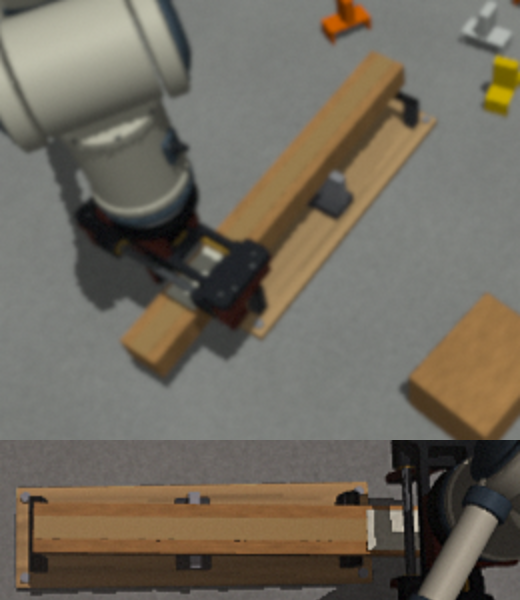

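>>> move_arm:
  commands:
    - {"dx":0.0,"dy":0.0,"dz":0.0,"rx":0.0,"ry":0.0,"rz":0.0,"fingers":-0.1}
    - {"dx":0.0,"dy":0.0,"dz":0.0,"rx":0.0,"ry":0.0,"rz":0.0,"fingers":-0.1}
    - {"dx":0.0,"dy":0.0,"dz":0.0,"rx":0.0,"ry":0.0,"rz":0.0,"fingers":-0.1}
    - {"dx":0.0,"dy":0.0,"dz":0.0,"rx":0.0,"ry":0.0,"rz":0.0,"fingers":-0.1}
    - {"dx":0.0,"dy":0.0,"dz":0.0,"rx":0.0,"ry":0.0,"rz":0.0,"fingers":-0.1}
    - {"dx":0.0,"dy":0.0,"dz":0.0,"rx":0.0,"ry":0.0,"rz":0.0,"fingers":-0.1}
    - {"dx":0.0,"dy":0.0,"dz":0.0,"rx":0.0,"ry":0.0,"rz":0.0,"fingers":-0.1}
    - {"dx":0.0,"dy":0.0,"dz":0.0,"rx":0.0,"ry":0.0,"rz":0.0,"fingers":-0.1}
  newtons: 18

```text
time_s: 2.83
ee_pos: [0.4886, -0.2435, 0.0606]
tool_rot: [-3.141, -0.08, 1.555]
force: [-1.6, -0.9, 0.1]
grip_width: 0.501
```

>>> move_arm:
  commands:
    - {"dx":0.02,"dy":0.0,"dz":-0.25,"rx":0.0,"ry":-0.75,"rz":0.0,"fingers":-0.1}
    - {"dx":0.04,"dy":0.0,"dz":-0.5,"rx":0.0,"ry":-1.5,"rz":0.0,"fingers":-0.1}
    - {"dx":0.06,"dy":0.0,"dz":-0.75,"rx":0.0,"ry":-2.3,"rz":0.0,"fingers":-0.1}
    - {"dx":0.08,"dy":0.0,"dz":-1.0,"rx":0.0,"ry":-3.0,"rz":0.0,"fingers":-0.1}
    - {"dx":0.1,"dy":0.0,"dz":-1.25,"rx":0.0,"ry":-3.8,"rz":0.0,"fingers":-0.1}
    - {"dx":0.12,"dy":0.0,"dz":-1.45,"rx":0.0,"ry":-4.5,"rz":0.0,"fingers":-0.1}
    - {"dx":0.12,"dy":0.0,"dz":-1.45,"rx":0.0,"ry":-4.5,"rz":0.0,"fingers":-0.1}
    - {"dx":0.12,"dy":0.0,"dz":-1.45,"rx":0.0,"ry":-4.5,"rz":0.0,"fingers":-0.1}

```text
time_s: 3.5
ee_pos: [0.4888, -0.2431, 0.0753]
tool_rot: [3.141, -0.002, 1.555]
force: [-0.3, -0.1, -1.9]
grip_width: 0.498
```

Run:
```python
from h import *
np.set_printoptions(precision=3,suppress=True)
w,e,s=wrench(8);print(w,e,s['ee_pos'],s['tool_rot'],s['time_s'],s['grip_width'])
print(w-np.load('tare.npy'))
```

```text
[-0.386  0.628 -2.404  0.059 -0.109  0.044] [0.194 0.15  0.132 0.041 0.014 0.005] [ 0.489 -0.243  0.075] [-3.141 -0.003  1.554] 3.9 0.5035021611502841
[-0.563  0.666 -2.384  0.126 -0.054  0.048]
```

>>> move_arm:
  commands:
    - {"dx":0.5,"dy":0.0,"dz":0.0,"rx":0.0,"ry":0.0,"rz":0.0,"fingers":-0.1}
    - {"dx":1.0,"dy":0.0,"dz":0.0,"rx":0.0,"ry":0.0,"rz":0.0,"fingers":-0.1}
    - {"dx":1.5,"dy":0.0,"dz":0.0,"rx":0.0,"ry":0.0,"rz":0.0,"fingers":-0.1}
    - {"dx":2.0,"dy":0.0,"dz":0.0,"rx":0.0,"ry":0.0,"rz":0.0,"fingers":-0.1}
    - {"dx":2.5,"dy":0.0,"dz":0.0,"rx":0.0,"ry":0.0,"rz":0.0,"fingers":-0.1}
    - {"dx":3.0,"dy":0.0,"dz":0.0,"rx":0.0,"ry":0.0,"rz":0.0,"fingers":-0.1}
    - {"dx":3.5,"dy":0.0,"dz":0.0,"rx":0.0,"ry":0.0,"rz":0.0,"fingers":-0.1}
    - {"dx":4.0,"dy":0.0,"dz":0.0,"rx":0.0,"ry":0.0,"rz":0.0,"fingers":-0.1}
    - {"dx":4.5,"dy":0.0,"dz":0.0,"rx":0.0,"ry":0.0,"rz":0.0,"fingers":-0.1}
    - {"dx":5.0,"dy":0.0,"dz":0.0,"rx":0.0,"ry":0.0,"rz":0.0,"fingers":-0.1}
    - {"dx":5.5,"dy":0.0,"dz":0.0,"rx":0.0,"ry":0.0,"rz":0.0,"fingers":-0.1}
    - {"dx":6.0,"dy":0.0,"dz":0.0,"rx":0.0,"ry":0.0,"rz":0.0,"fingers":-0.1}
    - {"dx":6.5,"dy":0.0,"dz":0.0,"rx":0.0,"ry":0.0,"rz":0.0,"fingers":-0.1}
    - {"dx":7.0,"dy":0.0,"dz":0.0,"rx":0.0,"ry":0.0,"rz":0.0,"fingers":-0.1}
    - {"dx":7.5,"dy":0.0,"dz":0.0,"rx":0.0,"ry":0.0,"rz":0.0,"fingers":-0.1}
    - {"dx":7.5,"dy":0.0,"dz":0.0,"rx":0.0,"ry":0.0,"rz":0.0,"fingers":-0.1}
    - {"dx":7.5,"dy":0.0,"dz":0.0,"rx":0.0,"ry":0.0,"rz":0.0,"fingers":-0.1}

```text
time_s: 5.32
ee_pos: [0.4901, -0.1673, 0.0752]
tool_rot: [3.142, -0.004, 1.555]
force: [0.6, 2.7, -1.0]
grip_width: 0.499
```

Run:
```python
from h import *
np.set_printoptions(precision=3,suppress=True)
w,e,s=wrench(10);print(w,e,s['ee_pos'],s['tool_rot'],s['time_s'],s['grip_width'])
print(w-np.load('tare.npy'))
im=manip.camera('scene')[:,:,::-1];cv2.imwrite('pics/s2.png',im)
im2=manip.camera('top')[:,:,::-1];cv2.imwrite('pics/t2.png',im2)
cv2.imwrite('pics/v2.png',np.vstack([cv2.resize(im[160:380,120:380],None,fx=2,fy=2)[:, :520],cv2.resize(im2[230:320,250:510],None,fx=2,fy=2)])[:600])
```

```text
[-0.016  2.477 -0.767  0.321 -0.138  0.006] [0.207 0.171 0.161 0.01  0.015 0.012] [ 0.49  -0.168  0.075] [-3.141 -0.002  1.554] 5.8167 0.5025342812269549
[-0.193  2.516 -0.746  0.387 -0.084  0.01 ]
```

View pics/v2.png

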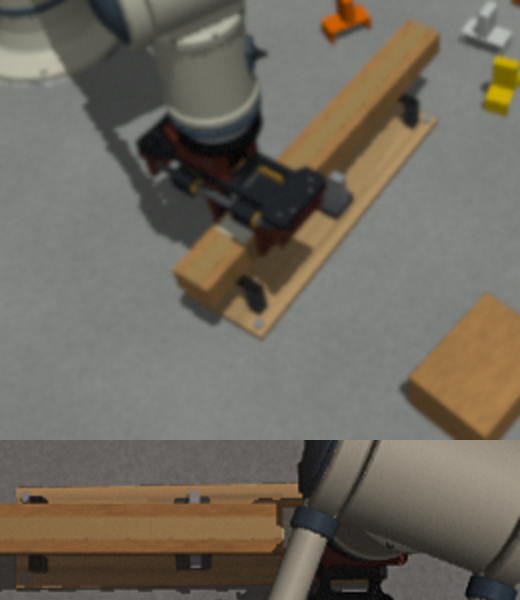

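>>> move_arm:
  commands:
    - {"dx":0.3,"dy":0.0,"dz":0.0,"rx":0.0,"ry":0.0,"rz":0.0,"fingers":-0.1}
    - {"dx":0.6,"dy":0.0,"dz":0.0,"rx":0.0,"ry":0.0,"rz":0.0,"fingers":-0.1}
    - {"dx":0.9,"dy":0.0,"dz":0.0,"rx":0.0,"ry":0.0,"rz":0.0,"fingers":-0.1}
    - {"dx":1.2,"dy":0.0,"dz":0.0,"rx":0.0,"ry":0.0,"rz":0.0,"fingers":-0.1}
    - {"dx":1.2,"dy":0.0,"dz":0.0,"rx":0.0,"ry":0.0,"rz":0.0,"fingers":-0.1}
    - {"dx":1.2,"dy":0.0,"dz":0.0,"rx":0.0,"ry":0.0,"rz":0.0,"fingers":-0.1}

```text
time_s: 6.42
ee_pos: [0.4903, -0.156, 0.0754]
tool_rot: [3.141, -0.002, 1.555]
force: [0.4, -1.3, -1.7]
grip_width: 0.501
```

Run:
```python
from h import *
np.set_printoptions(precision=3,suppress=True)
w,e,s=wrench(10);print(w,e,s['ee_pos'],s['tool_rot'],s['time_s'],s['grip_width'])
w-=np.load('tare.npy');print(w)
p=s['ee_pos']
for h in (.14,.16,.18): print(h, w[3]+(p[1]+.053)*w[2]-(p[2]-.07+h)*w[1])
```

```text
[ 0.494  0.855 -0.543  0.02  -0.278 -0.087] [0.221 0.291 0.186 0.04  0.012 0.008] [ 0.49  -0.156  0.075] [ 3.142 -0.003  1.555] 6.9167 0.5002851558592147
[ 0.317  0.894 -0.522  0.086 -0.223 -0.082]
0.14 0.009791703934042384
0.16 -0.008082926325870599
0.18 -0.02595755658578358
```

>>> move_arm:
  commands:
    - {"dx":0.0,"dy":0.0,"dz":0.0,"rx":0.0,"ry":0.0,"rz":0.0,"fingers":0.3}
    - {"dx":0.0,"dy":0.0,"dz":0.0,"rx":0.0,"ry":0.0,"rz":0.0,"fingers":0.5}
    - {"dx":0.0,"dy":0.0,"dz":0.0,"rx":0.0,"ry":0.0,"rz":0.0,"fingers":0.6}
    - {"dx":0.0,"dy":0.0,"dz":0.0,"rx":0.0,"ry":0.0,"rz":0.0,"fingers":0.6}
    - {"dx":0.0,"dy":0.0,"dz":0.0,"rx":0.0,"ry":0.0,"rz":0.0,"fingers":0.6}
    - {"dx":0.0,"dy":0.0,"dz":0.0,"rx":0.0,"ry":0.0,"rz":0.0,"fingers":0.6}
    - {"dx":0.0,"dy":0.0,"dz":0.0,"rx":0.0,"ry":0.0,"rz":0.0,"fingers":0.6}
    - {"dx":0.0,"dy":0.0,"dz":0.0,"rx":0.0,"ry":0.0,"rz":0.0,"fingers":0.6}
    - {"dx":0.0,"dy":0.0,"dz":0.0,"rx":0.0,"ry":0.0,"rz":0.0,"fingers":0.6}
    - {"dx":0.0,"dy":0.0,"dz":0.0,"rx":0.0,"ry":0.0,"rz":0.0,"fingers":0.6}
    - {"dx":0.0,"dy":0.0,"dz":0.0,"rx":0.0,"ry":0.0,"rz":0.0,"fingers":0.6}
    - {"dx":0.0,"dy":0.0,"dz":0.0,"rx":0.0,"ry":0.0,"rz":0.0,"fingers":0.6}

```text
time_s: 7.92
ee_pos: [0.4901, -0.1564, 0.0753]
tool_rot: [-3.142, -0.002, 1.554]
force: [-0.0, -0.5, 0.1]
grip_width: 0.801
```

Run:
```python
from h import *
im=manip.camera('scene')[:,:,::-1];cv2.imwrite('pics/s3.png',im)
im2=manip.camera('top')[:,:,::-1];cv2.imwrite('pics/t3.png',im2)
cv2.imwrite('pics/v3.png',np.vstack([cv2.resize(im[160:380,120:380],None,fx=2,fy=2)[:, :520],cv2.resize(im2[230:320,220:480],None,fx=2,fy=2)])[:600])
```

```text
(no output)
```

View pics/v3.png

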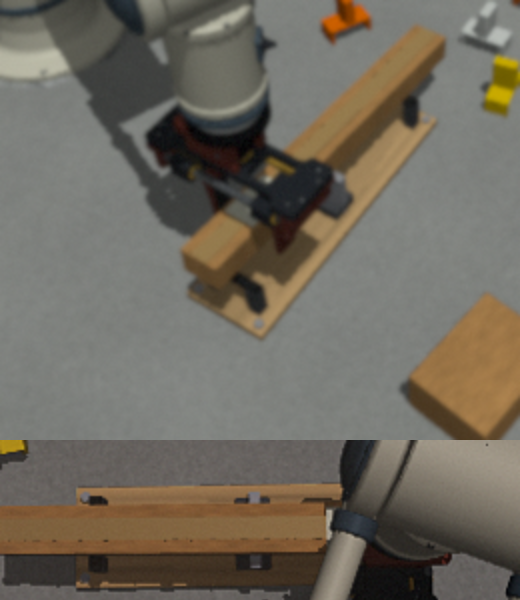

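Run:
```python
from h import *
im=cv2.imread('pics/s3.png')
a=cv2.resize(im[165:215,310:360],None,fx=8,fy=8,interpolation=cv2.INTER_CUBIC)
b=cv2.resize(im[265:315,200:250],None,fx=8,fy=8,interpolation=cv2.INTER_CUBIC)
cv2.imwrite('pics/e3.png',np.hstack([a,b]))
```

```text
(no output)
```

View pics/e3.png

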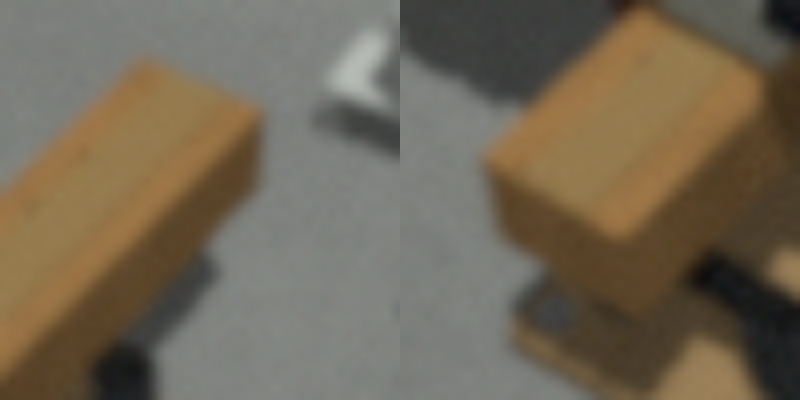

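```bash
cat >> h.py <<'E'
def onx(n,uv,x):
    c,d=ray(n,uv); s=(x-c[0])/d[:,0]; return c+d*s[:,None]
E
python3 - <<'E'
from h import *
np.set_printoptions(precision=4,suppress=True)
A=[[327.7,171.8],[342.3,178.3]];B=[[210.6,284.6],[228.1,294.6]]
# x at ends: line thru grip x=.4902 at y=-.156, slope .016
for sl in (.01,.016,.02):
    xl=.4902+sl*(.165+.156);xr=.4902+sl*(-.245+.156)
    print(sl)
    for uv,xx in ((A[0],xl-.022),(A[1],xl+.022),(B[0],xr-.022),(B[1],xr+.022)):
        print(onx('scene',[uv],xx))
E
```

```text
0.01
[[0.4714 0.1898 0.0792]]
[[0.5154 0.1854 0.0823]]
[[ 0.4673 -0.2313  0.1145]]
[[ 0.5113 -0.2321  0.1162]]
0.016
[[0.4733 0.1867 0.0826]]
[[0.5173 0.182  0.086 ]]
[[ 0.4668 -0.231   0.1137]]
[[ 0.5108 -0.2317  0.1152]]
0.02
[[0.4746 0.1846 0.0848]]
[[0.5186 0.1797 0.0884]]
[[ 0.4664 -0.2307  0.1131]]
[[ 0.5104 -0.2314  0.1146]]
```

The release test shows the +y end down: the top corners are at z≈0.084 against 0.1145. So I slid too far, and the balance point c is about -23 to -14. I'll tilt the tool to match, regrip, level it, and slide back about 7 mm.

Run:
```python
from h import *
np.set_printoptions(precision=3,suppress=True)
w,e,s=wrench(8);print(w,e,s['time_s']);np.save('tare2.npy',w)
```

```text
[-0.18  -0.156 -0.317 -0.019 -0.072  0.016] [0.138 0.196 0.101 0.009 0.01  0.008] 8.4167
```

>>> move_arm:
  commands:
    - {"dx":0.07,"dy":0.0,"dz":-0.85,"rx":0.0,"ry":-4.6,"rz":0.0,"fingers":0.6}
    - {"dx":0.07,"dy":0.0,"dz":-0.85,"rx":0.0,"ry":-4.6,"rz":0.0,"fingers":0.6}
    - {"dx":0.07,"dy":0.0,"dz":-0.85,"rx":0.0,"ry":-4.6,"rz":0.0,"fingers":0.3}
    - {"dx":0.07,"dy":0.0,"dz":-0.85,"rx":0.0,"ry":-4.6,"rz":0.0,"fingers":-0.1}
    - {"dx":0.07,"dy":0.0,"dz":-0.85,"rx":0.0,"ry":-4.6,"rz":0.0,"fingers":-0.1}
    - {"dx":0.07,"dy":0.0,"dz":-0.85,"rx":0.0,"ry":-4.6,"rz":0.0,"fingers":-0.1}
    - {"dx":0.07,"dy":0.0,"dz":-0.85,"rx":0.0,"ry":-4.6,"rz":0.0,"fingers":-0.1}
    - {"dx":0.07,"dy":0.0,"dz":-0.85,"rx":0.0,"ry":-4.6,"rz":0.0,"fingers":-0.1}
  newtons: 18

```text
time_s: 9.08
ee_pos: [0.49, -0.1561, 0.0835]
tool_rot: [-3.141, 0.078, 1.554]
force: [0.8, -1.2, -0.9]
grip_width: 0.5
```

>>> move_arm:
  commands:
    - {"dx":0.0,"dy":0.0,"dz":0.2,"rx":0.0,"ry":1.15,"rz":0.0,"fingers":-0.1}
    - {"dx":0.0,"dy":0.0,"dz":0.4,"rx":0.0,"ry":2.3,"rz":0.0,"fingers":-0.1}
    - {"dx":0.0,"dy":0.0,"dz":0.6,"rx":0.0,"ry":3.45,"rz":0.0,"fingers":-0.1}
    - {"dx":0.0,"dy":0.0,"dz":0.82,"rx":0.0,"ry":4.6,"rz":0.0,"fingers":-0.1}
    - {"dx":-0.2,"dy":0.0,"dz":0.84,"rx":0.0,"ry":4.6,"rz":0.0,"fingers":-0.1}
    - {"dx":-0.4,"dy":0.0,"dz":0.85,"rx":0.0,"ry":4.6,"rz":0.0,"fingers":-0.1}
    - {"dx":-0.6,"dy":0.0,"dz":0.87,"rx":0.0,"ry":4.6,"rz":0.0,"fingers":-0.1}
    - {"dx":-0.7,"dy":0.0,"dz":0.88,"rx":0.0,"ry":4.6,"rz":0.0,"fingers":-0.1}
    - {"dx":-0.7,"dy":0.0,"dz":0.88,"rx":0.0,"ry":4.6,"rz":0.0,"fingers":-0.1}
    - {"dx":-0.7,"dy":0.0,"dz":0.88,"rx":0.0,"ry":4.6,"rz":0.0,"fingers":-0.1}

```text
time_s: 9.92
ee_pos: [0.4899, -0.1636, 0.0756]
tool_rot: [-3.141, -0.001, 1.554]
force: [-0.3, 1.0, -2.1]
grip_width: 0.498
```

Run:
```python
from h import *
np.set_printoptions(precision=3,suppress=True)
w,e,s=wrench(12);print(w,e,s['ee_pos'],s['tool_rot'],s['time_s'],s['grip_width'])
w-=np.load('tare2.npy');print(w)
p=s['ee_pos']
for h in (.14,.16,.18): print(h, w[3]+(p[1]+.053)*w[2]-(p[2]-.07+h)*w[1])
```

```text
[-0.504  0.096 -2.056 -0.292  0.101  0.075] [0.129 0.116 0.114 0.017 0.015 0.016] [ 0.49  -0.164  0.076] [-3.141 -0.002  1.554] 10.5167 0.5002904317362056
[-0.325  0.253 -1.739 -0.273  0.173  0.059]
0.14 -0.11787015249583596
0.16 -0.12292102278890318
0.18 -0.12797189308197038
```

>>> move_arm:
  commands:
    - {"dx":0.0,"dy":0.0,"dz":0.0,"rx":0.0,"ry":0.0,"rz":0.0,"fingers":0.3}
    - {"dx":0.0,"dy":0.0,"dz":0.0,"rx":0.0,"ry":0.0,"rz":0.0,"fingers":0.5}
    - {"dx":0.0,"dy":0.0,"dz":0.0,"rx":0.0,"ry":0.0,"rz":0.0,"fingers":0.6}
    - {"dx":0.0,"dy":0.0,"dz":0.0,"rx":0.0,"ry":0.0,"rz":0.0,"fingers":0.6}
    - {"dx":0.0,"dy":0.0,"dz":0.0,"rx":0.0,"ry":0.0,"rz":0.0,"fingers":0.6}
    - {"dx":0.0,"dy":0.0,"dz":0.0,"rx":0.0,"ry":0.0,"rz":0.0,"fingers":0.6}
    - {"dx":0.0,"dy":0.0,"dz":0.0,"rx":0.0,"ry":0.0,"rz":0.0,"fingers":0.6}
    - {"dx":0.0,"dy":0.0,"dz":0.0,"rx":0.0,"ry":0.0,"rz":0.0,"fingers":0.6}
    - {"dx":0.0,"dy":0.0,"dz":0.0,"rx":0.0,"ry":0.0,"rz":0.0,"fingers":0.6}
    - {"dx":0.0,"dy":0.0,"dz":0.0,"rx":0.0,"ry":0.0,"rz":0.0,"fingers":0.6}
    - {"dx":0.0,"dy":0.0,"dz":0.0,"rx":0.0,"ry":0.0,"rz":0.0,"fingers":0.6}
    - {"dx":0.0,"dy":0.0,"dz":0.0,"rx":0.0,"ry":0.0,"rz":0.0,"fingers":0.6}

```text
time_s: 11.52
ee_pos: [0.49, -0.1634, 0.0756]
tool_rot: [-3.142, -0.002, 1.554]
force: [1.0, 0.4, -0.2]
grip_width: 0.803
```

```bash
cat >> h.py <<'E'
def look(k):
    im=manip.camera('scene')[:,:,::-1];cv2.imwrite(f'pics/s{k}.png',im)
    a=cv2.resize(im[165:215,310:360],None,fx=8,fy=8,interpolation=cv2.INTER_CUBIC)
    b=cv2.resize(im[265:315,195:245],None,fx=8,fy=8,interpolation=cv2.INTER_CUBIC)
    cv2.imwrite(f'pics/e{k}.png',np.hstack([a,b]))
E
python3 -c "
from h import *
look(4)"
```

```text
(no output)
```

View pics/e4.png

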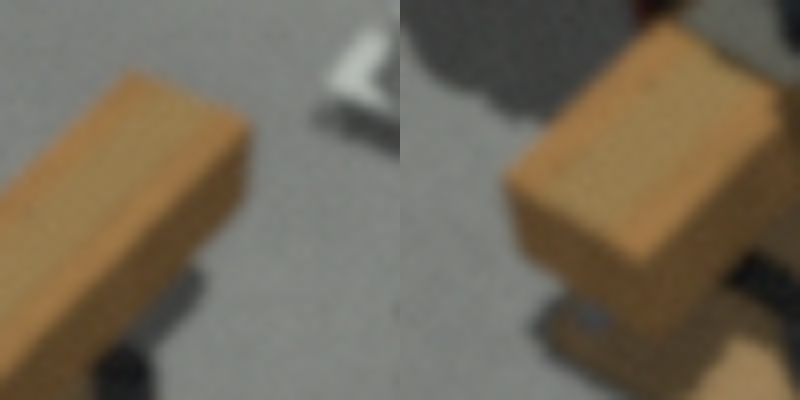

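```bash
cat >> h.py <<'E'
def ends(A,B,sl=.016,xg=.4902,yg=-.156):
    r=[]
    for uv,dx,y in ((A[0],-.022,.18),(A[1],.022,.18),(B[0],-.022,-.235),(B[1],.022,-.235)):
        r.append(onx('scene',[uv],xg+sl*(y-yg)+dx)[0])
    l=(r[0]+r[1])/2; q=(r[2]+r[3])/2
    print('ends',l,q,'len',np.linalg.norm(l-q),'tilt(+y down)',(q[2]-l[2])/(l[1]-q[1]),'mid',(l+q)/2)
def e2s(A,B): # crop px -> scene px
    f=lambda p,x,y:[x+p[0]/8-.44,y+p[1]/8-.44]
    return [f(p,310,165) for p in A],[f([p[0]-400,p[1]],195,265) for p in B]
E
python3 - <<'E'
from h import *
np.set_printoptions(precision=4,suppress=True)
ends([[327.7,171.8],[342.3,178.3]],[[210.6,284.6],[228.1,294.6]])
ends(*e2s([(130,70),(250,122)],[(505,178),(643,260)]))
E
```

```text
ends [0.4956 0.184  0.0847] [ 0.4889 -0.2314  0.1147] len 0.41651580106584085 tilt(+y down) 0.07222885711753974 mid [ 0.4923 -0.0237  0.0997]
ends [0.4956 0.1761 0.086 ] [ 0.4889 -0.2395  0.1173] len 0.4168167778801733 tilt(+y down) 0.0751729630898382 mid [ 0.4923 -0.0317  0.1016]
```

Still +y end down, with the middle now at about +19 mm, so I'll slide back another 12 mm.

>>> move_arm:
  commands:
    - {"dx":0.07,"dy":0.0,"dz":-0.9,"rx":0.0,"ry":-4.6,"rz":0.0,"fingers":0.6}
    - {"dx":0.07,"dy":0.0,"dz":-0.9,"rx":0.0,"ry":-4.6,"rz":0.0,"fingers":0.6}
    - {"dx":0.07,"dy":0.0,"dz":-0.9,"rx":0.0,"ry":-4.6,"rz":0.0,"fingers":0.3}
    - {"dx":0.07,"dy":0.0,"dz":-0.9,"rx":0.0,"ry":-4.6,"rz":0.0,"fingers":-0.1}
    - {"dx":0.07,"dy":0.0,"dz":-0.9,"rx":0.0,"ry":-4.6,"rz":0.0,"fingers":-0.1}
    - {"dx":0.07,"dy":0.0,"dz":-0.9,"rx":0.0,"ry":-4.6,"rz":0.0,"fingers":-0.1}
    - {"dx":0.07,"dy":0.0,"dz":-0.9,"rx":0.0,"ry":-4.6,"rz":0.0,"fingers":-0.1}
    - {"dx":0.07,"dy":0.0,"dz":-0.9,"rx":0.0,"ry":-4.6,"rz":0.0,"fingers":-0.1}
  newtons: 18

```text
time_s: 12.23
ee_pos: [0.4899, -0.163, 0.0843]
tool_rot: [-3.141, 0.078, 1.554]
force: [-0.1, -0.4, -1.3]
grip_width: 0.5
```

>>> move_arm:
  commands:
    - {"dx":0.0,"dy":0.0,"dz":0.22,"rx":0.0,"ry":1.15,"rz":0.0,"fingers":-0.1}
    - {"dx":0.0,"dy":0.0,"dz":0.44,"rx":0.0,"ry":2.3,"rz":0.0,"fingers":-0.1}
    - {"dx":0.0,"dy":0.0,"dz":0.66,"rx":0.0,"ry":3.45,"rz":0.0,"fingers":-0.1}
    - {"dx":0.0,"dy":0.0,"dz":0.87,"rx":0.0,"ry":4.6,"rz":0.0,"fingers":-0.1}
    - {"dx":-0.3,"dy":0.0,"dz":0.9,"rx":0.0,"ry":4.6,"rz":0.0,"fingers":-0.1}
    - {"dx":-0.6,"dy":0.0,"dz":0.92,"rx":0.0,"ry":4.6,"rz":0.0,"fingers":-0.1}
    - {"dx":-0.9,"dy":0.0,"dz":0.94,"rx":0.0,"ry":4.6,"rz":0.0,"fingers":-0.1}
    - {"dx":-1.2,"dy":0.0,"dz":0.97,"rx":0.0,"ry":4.6,"rz":0.0,"fingers":-0.1}
    - {"dx":-1.2,"dy":0.0,"dz":0.97,"rx":0.0,"ry":4.6,"rz":0.0,"fingers":-0.1}
    - {"dx":-1.2,"dy":0.0,"dz":0.97,"rx":0.0,"ry":4.6,"rz":0.0,"fingers":-0.1}
    - {"dx":-1.2,"dy":0.0,"dz":0.97,"rx":0.0,"ry":4.6,"rz":0.0,"fingers":-0.1}

```text
time_s: 13.15
ee_pos: [0.4897, -0.1761, 0.076]
tool_rot: [-3.141, -0.0, 1.554]
force: [-0.1, -1.2, -2.9]
grip_width: 0.496
```

Run:
```python
from h import *
np.set_printoptions(precision=3,suppress=True)
w,e,s=wrench(8);print(w,e,s['ee_pos'],s['tool_rot'],s['time_s'],s['grip_width'])
w-=np.load('tare2.npy');print(w)
p=s['ee_pos']
for h in (.14,.16,.18): print(h, w[3]+(p[1]+.053)*w[2]-(p[2]-.07+h)*w[1])
```

```text
[-0.315 -2.033 -2.187 -0.604  0.06   0.058] [0.181 0.139 0.101 0.01  0.015 0.005] [ 0.49  -0.176  0.076] [ 3.141 -0.001  1.554] 13.55 0.5017286252710026
[-0.136 -1.877 -1.87  -0.585  0.131  0.042]
0.14 -0.0820994342777916
0.16 -0.04456101372398319
0.18 -0.00702259317017484
```

>>> move_arm:
  commands:
    - {"dx":0.0,"dy":0.0,"dz":0.0,"rx":0.0,"ry":0.0,"rz":0.0,"fingers":0.3}
    - {"dx":0.0,"dy":0.0,"dz":0.0,"rx":0.0,"ry":0.0,"rz":0.0,"fingers":0.5}
    - {"dx":0.0,"dy":0.0,"dz":0.0,"rx":0.0,"ry":0.0,"rz":0.0,"fingers":0.6}
    - {"dx":0.0,"dy":0.0,"dz":0.0,"rx":0.0,"ry":0.0,"rz":0.0,"fingers":0.6}
    - {"dx":0.0,"dy":0.0,"dz":0.0,"rx":0.0,"ry":0.0,"rz":0.0,"fingers":0.6}
    - {"dx":0.0,"dy":0.0,"dz":0.0,"rx":0.0,"ry":0.0,"rz":0.0,"fingers":0.6}
    - {"dx":0.0,"dy":0.0,"dz":0.0,"rx":0.0,"ry":0.0,"rz":0.0,"fingers":0.6}
    - {"dx":0.0,"dy":0.0,"dz":0.0,"rx":0.0,"ry":0.0,"rz":0.0,"fingers":0.6}
    - {"dx":0.0,"dy":0.0,"dz":0.0,"rx":0.0,"ry":0.0,"rz":0.0,"fingers":0.6}
    - {"dx":0.0,"dy":0.0,"dz":0.0,"rx":0.0,"ry":0.0,"rz":0.0,"fingers":0.6}
    - {"dx":0.0,"dy":0.0,"dz":0.0,"rx":0.0,"ry":0.0,"rz":0.0,"fingers":0.6}
    - {"dx":0.0,"dy":0.0,"dz":0.0,"rx":0.0,"ry":0.0,"rz":0.0,"fingers":0.6}

```text
time_s: 14.55
ee_pos: [0.4898, -0.1755, 0.0759]
tool_rot: [3.142, -0.002, 1.554]
force: [-0.6, 0.6, -0.6]
grip_width: 0.797
```

```bash
python3 -c "
from h import *
look(5)"
```

```text
(no output)
```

View pics/e5.png

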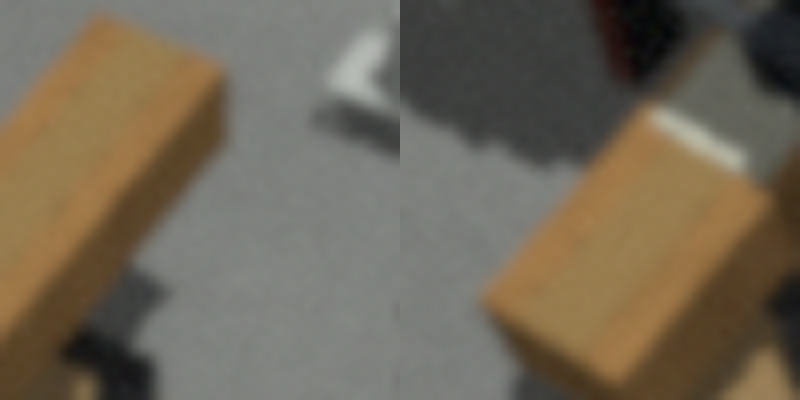

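Run:
```python
from h import *
np.set_printoptions(precision=4,suppress=True)
ends(*e2s([(103,12),(227,72)],[(485,298),(618,388)]))
```

```text
ends [0.4956 0.1615 0.1188] [ 0.4889 -0.2565  0.0857] len 0.41938735535784055 tilt(+y down) -0.07911440524824533 mid [ 0.4923 -0.0475  0.1023]
```

Now the -y end is down with the middle at about +8 mm, so the balance position is bracketed between arm y = -0.1755 and -0.1634. I'll slide forward 6 mm to the middle of that bracket.

>>> move_arm:
  commands:
    - {"dx":0.0,"dy":0.0,"dz":0.94,"rx":0.0,"ry":4.6,"rz":0.0,"fingers":0.6}
    - {"dx":0.0,"dy":0.0,"dz":0.94,"rx":0.0,"ry":4.6,"rz":0.0,"fingers":0.6}
    - {"dx":0.0,"dy":0.0,"dz":0.94,"rx":0.0,"ry":4.6,"rz":0.0,"fingers":0.3}
    - {"dx":0.0,"dy":0.0,"dz":0.94,"rx":0.0,"ry":4.6,"rz":0.0,"fingers":-0.1}
    - {"dx":0.0,"dy":0.0,"dz":0.94,"rx":0.0,"ry":4.6,"rz":0.0,"fingers":-0.1}
    - {"dx":0.0,"dy":0.0,"dz":0.94,"rx":0.0,"ry":4.6,"rz":0.0,"fingers":-0.1}
    - {"dx":0.0,"dy":0.0,"dz":0.94,"rx":0.0,"ry":4.6,"rz":0.0,"fingers":-0.1}
    - {"dx":0.0,"dy":0.0,"dz":0.94,"rx":0.0,"ry":4.6,"rz":0.0,"fingers":-0.1}
  newtons: 18

```text
time_s: 15.27
ee_pos: [0.49, -0.1752, 0.0669]
tool_rot: [3.141, -0.082, 1.555]
force: [-0.4, 0.6, 0.7]
grip_width: 0.5
```

>>> move_arm:
  commands:
    - {"dx":0.02,"dy":0.0,"dz":-0.24,"rx":0.0,"ry":-1.15,"rz":0.0,"fingers":-0.1}
    - {"dx":0.04,"dy":0.0,"dz":-0.48,"rx":0.0,"ry":-2.3,"rz":0.0,"fingers":-0.1}
    - {"dx":0.06,"dy":0.0,"dz":-0.7,"rx":0.0,"ry":-3.45,"rz":0.0,"fingers":-0.1}
    - {"dx":0.08,"dy":0.0,"dz":-0.92,"rx":0.0,"ry":-4.6,"rz":0.0,"fingers":-0.1}
    - {"dx":0.28,"dy":0.0,"dz":-0.9,"rx":0.0,"ry":-4.6,"rz":0.0,"fingers":-0.1}
    - {"dx":0.48,"dy":0.0,"dz":-0.88,"rx":0.0,"ry":-4.6,"rz":0.0,"fingers":-0.1}
    - {"dx":0.68,"dy":0.0,"dz":-0.87,"rx":0.0,"ry":-4.6,"rz":0.0,"fingers":-0.1}
    - {"dx":0.68,"dy":0.0,"dz":-0.87,"rx":0.0,"ry":-4.6,"rz":0.0,"fingers":-0.1}
    - {"dx":0.68,"dy":0.0,"dz":-0.87,"rx":0.0,"ry":-4.6,"rz":0.0,"fingers":-0.1}
    - {"dx":0.68,"dy":0.0,"dz":-0.87,"rx":0.0,"ry":-4.6,"rz":0.0,"fingers":-0.1}

```text
time_s: 16.1
ee_pos: [0.4902, -0.1696, 0.0759]
tool_rot: [3.141, -0.002, 1.554]
force: [0.6, -4.7, 2.4]
grip_width: 0.502
```

Run:
```python
from h import *
np.set_printoptions(precision=4,suppress=True)
w,e,s=wrench(4);print(w-np.load('tare2.npy'),s['ee_pos'],s['tool_rot'],s['time_s'],s['grip_width'])
```

```text
[ 0.5487 -3.3023  2.958  -0.388  -0.1831 -0.0896] [ 0.4901 -0.1696  0.0759] [ 3.141  -0.0016  1.5541] 16.3 0.5023151186685795
```

>>> move_arm:
  commands:
    - {"dx":0.0,"dy":0.0,"dz":0.0,"rx":0.0,"ry":0.0,"rz":0.0,"fingers":0.3}
    - {"dx":0.0,"dy":0.0,"dz":0.0,"rx":0.0,"ry":0.0,"rz":0.0,"fingers":0.5}
    - {"dx":0.0,"dy":0.0,"dz":0.0,"rx":0.0,"ry":0.0,"rz":0.0,"fingers":0.6}
    - {"dx":0.0,"dy":0.0,"dz":0.0,"rx":0.0,"ry":0.0,"rz":0.0,"fingers":0.6}
    - {"dx":0.0,"dy":0.0,"dz":0.0,"rx":0.0,"ry":0.0,"rz":0.0,"fingers":0.6}
    - {"dx":0.0,"dy":0.0,"dz":0.0,"rx":0.0,"ry":0.0,"rz":0.0,"fingers":0.6}
    - {"dx":0.0,"dy":0.0,"dz":0.0,"rx":0.0,"ry":0.0,"rz":0.0,"fingers":0.6}
    - {"dx":0.0,"dy":0.0,"dz":0.0,"rx":0.0,"ry":0.0,"rz":0.0,"fingers":0.6}
    - {"dx":0.0,"dy":0.0,"dz":0.0,"rx":0.0,"ry":0.0,"rz":0.0,"fingers":0.6}
    - {"dx":0.0,"dy":0.0,"dz":0.0,"rx":0.0,"ry":0.0,"rz":0.0,"fingers":0.6}
    - {"dx":0.0,"dy":0.0,"dz":0.0,"rx":0.0,"ry":0.0,"rz":0.0,"fingers":0.6}
    - {"dx":0.0,"dy":0.0,"dz":0.0,"rx":0.0,"ry":0.0,"rz":0.0,"fingers":0.6}
    - {"dx":0.0,"dy":0.0,"dz":0.0,"rx":0.0,"ry":0.0,"rz":0.0,"fingers":0.6}
    - {"dx":0.0,"dy":0.0,"dz":0.0,"rx":0.0,"ry":0.0,"rz":0.0,"fingers":0.6}

```text
time_s: 17.47
ee_pos: [0.4899, -0.1694, 0.0757]
tool_rot: [-3.142, -0.002, 1.554]
force: [-0.7, 0.7, 1.1]
grip_width: 0.804
```

```bash
python3 -c "
from h import *
look(6)"
```

```text
(no output)
```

View pics/e6.png

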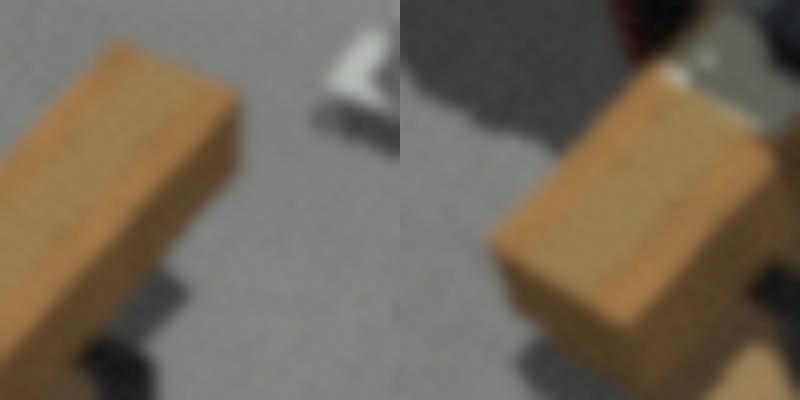

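Run:
```python
from h import *
np.set_printoptions(precision=4,suppress=True)
ends(*e2s([(120,40),(242,95)],[(492,240),(625,325)]))
for i in range(4):manip.camera('top')
look(7)
a=cv2.imread('pics/e6.png');b=cv2.imread('pics/e7.png');print(np.abs(a.astype(int)-b).mean())
t=manip.camera('top')[:,:,::-1];cv2.imwrite('pics/t7.png',t)
print(manip.read_state()['time_s'])
```

```text
ends [0.4956 0.1707 0.1017] [ 0.4889 -0.2492  0.1027] len 0.41995272141133255 tilt(+y down) 0.0023374090817411147 mid [ 0.4923 -0.0393  0.1022]
1.2389927083333334
17.8167
```

View pics/t7.png

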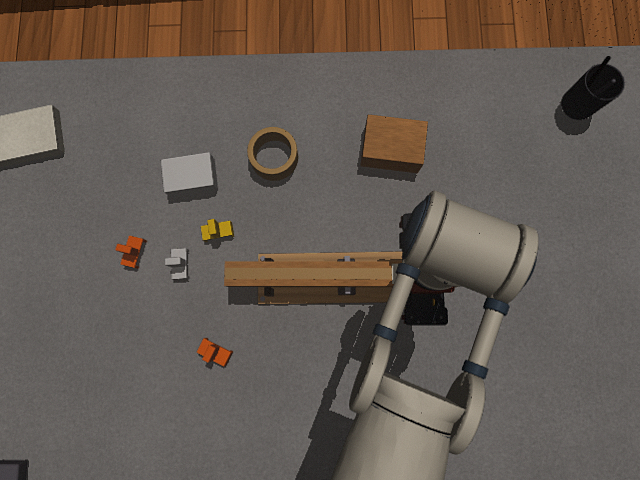

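The parcel is level (tilt 0.002) and still in two looks 0.25 s apart. I'll retreat straight up and go to the clip.

>>> move_arm:
  commands:
    - {"dx":0.0,"dy":0.0,"dz":-1.5,"rx":0.0,"ry":0.0,"rz":0.0,"fingers":0.6}
    - {"dx":0.0,"dy":0.0,"dz":-4.0,"rx":0.0,"ry":0.0,"rz":0.0,"fingers":0.6}
    - {"dx":0.0,"dy":0.0,"dz":-8.0,"rx":0.0,"ry":0.0,"rz":0.0,"fingers":0.6}
    - {"dx":0.0,"dy":0.0,"dz":-12.0,"rx":0.0,"ry":0.0,"rz":0.0,"fingers":0.6}
    - {"dx":3.0,"dy":0.2,"dz":-12.0,"rx":0.0,"ry":0.0,"rz":0.0,"fingers":0.3}
    - {"dx":44.6,"dy":2.7,"dz":-12.0,"rx":0.0,"ry":0.0,"rz":-4.1,"fingers":-0.1}
    - {"dx":44.6,"dy":2.7,"dz":-12.0,"rx":0.0,"ry":0.0,"rz":-4.1,"fingers":-0.1}
    - {"dx":44.6,"dy":2.7,"dz":-12.0,"rx":0.0,"ry":0.0,"rz":-4.1,"fingers":-0.1}
    - {"dx":44.6,"dy":2.7,"dz":-12.0,"rx":0.0,"ry":0.0,"rz":-4.1,"fingers":-0.1}
    - {"dx":44.6,"dy":2.7,"dz":-12.0,"rx":0.0,"ry":0.0,"rz":-4.1,"fingers":-0.1}
    - {"dx":44.6,"dy":2.7,"dz":-12.0,"rx":0.0,"ry":0.0,"rz":-4.1,"fingers":-0.1}
    - {"dx":44.6,"dy":2.7,"dz":-12.0,"rx":0.0,"ry":0.0,"rz":-4.1,"fingers":-0.1}
    - {"dx":44.6,"dy":2.7,"dz":-12.0,"rx":0.0,"ry":0.0,"rz":-4.1,"fingers":-0.1}
    - {"dx":44.6,"dy":2.7,"dz":-12.0,"rx":0.0,"ry":0.0,"rz":-4.1,"fingers":-0.1}
    - {"dx":44.6,"dy":2.7,"dz":-12.0,"rx":0.0,"ry":0.0,"rz":-4.1,"fingers":-0.1}
    - {"dx":44.6,"dy":2.7,"dz":-12.0,"rx":0.0,"ry":0.0,"rz":-4.1,"fingers":-0.1}
    - {"dx":44.6,"dy":2.7,"dz":-12.0,"rx":0.0,"ry":0.0,"rz":-4.1,"fingers":-0.1}
    - {"dx":44.6,"dy":2.7,"dz":-12.0,"rx":0.0,"ry":0.0,"rz":-4.1,"fingers":-0.1}

```text
time_s: 19.32
ee_pos: [0.5242, 0.2757, 0.1962]
tool_rot: [-3.141, -0.001, 1.626]
force: [0.3, 0.4, 0.1]
grip_width: 0.448
```

Run:
```python
from h import *
np.set_printoptions(precision=4,suppress=True)
s=manip.read_state();print(s['ee_pos'],s['tool_rot'],s['time_s'],s['grip_width'])
im=manip.camera('scene')[:,:,::-1];cv2.imwrite('pics/s8.png',im)
t=manip.camera('top')[:,:,::-1];cv2.imwrite('pics/t8.png',t)
cv2.imwrite('pics/t8z.png',cv2.resize(t[245:310,215:475],None,fx=3,fy=3,interpolation=cv2.INTER_CUBIC))
```

```text
[0.5242 0.2757 0.1962] [-3.1413 -0.0009  1.6265] 19.3167 0.448111262504081
```

View pics/s8.png

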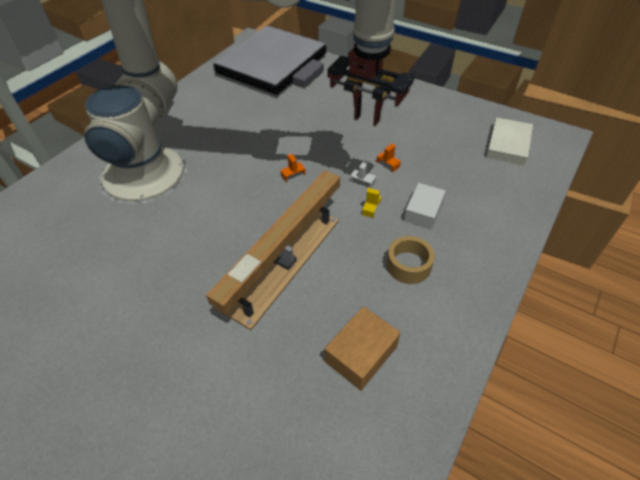

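View pics/t8z.png

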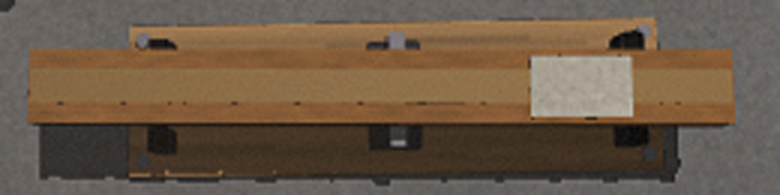

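The scene view shows the parcel free and level and the arm above the clip at (363,174). The top crop shows both ends clear of the rests.

Run:
```python
from h import *
np.set_printoptions(precision=4,suppress=True)
t=cv2.imread('pics/t8.png').astype(float)
# +x (upper) edge: strongest gradient in rows 258-266 per column, outside stand (u<258 , u>435) and compare
g=cv2.GaussianBlur(t,(3,3),0); 
sat=(g[...,2]-g[...,0]) # red-blue: parcel high
for lo,hi in ((228,255),(436,456)):
    for r0,r1 in ((256,268),(280,292)):
        vs=[]
        for u in range(lo,hi):
            d=np.diff(sat[r0:r1,u]); k=np.abs(d); vs.append((k*(np.arange(r0,r1-1)+.5)).sum()/k.sum() if k.max()>0 else np.nan)
        um=(lo+hi-1)/2;vm=np.median(vs)
        print(um,vm,plane('top',[[um,vm]],.102))
# ends, rows 268-282
for lo,hi in ((216,232),(450,468)):
    us=[]
    for v in range(266,282):
        k=np.abs(np.diff(sat[v,lo:hi]));us.append((k*(np.arange(lo,hi-1)+.5)).sum()/k.sum())
    print(np.median(us),plane('top',[[np.median(us),274]],.102))
```

```text
241.0 261.1455505279035 [[0.5171 0.1386 0.102 ]]
241.0 285.45706479313037 [[0.4735 0.1381 0.102 ]]
445.5 261.0897615708275 [[ 0.5112 -0.2274  0.102 ]]
445.5 285.6427275930009 [[ 0.4676 -0.2248  0.102 ]]
223.90462863600152 [[0.4944 0.1692 0.102 ]]
459.1203472414321 [[ 0.4878 -0.2501  0.102 ]]
```

>>> move_arm:
  commands:
    - {"dx":0.1,"dy":0.0,"dz":4.0,"rx":0.0,"ry":0.0,"rz":0.0,"fingers":-0.1}
    - {"dx":0.1,"dy":0.0,"dz":8.0,"rx":0.0,"ry":0.0,"rz":0.0,"fingers":-0.1}
    - {"dx":0.1,"dy":0.0,"dz":12.0,"rx":0.0,"ry":0.0,"rz":0.0,"fingers":-0.1}
    - {"dx":0.1,"dy":0.0,"dz":14.5,"rx":0.0,"ry":0.0,"rz":0.0,"fingers":-0.1}
    - {"dx":0.1,"dy":0.0,"dz":16.0,"rx":0.0,"ry":0.0,"rz":0.0,"fingers":-0.1}
    - {"dx":0.1,"dy":0.0,"dz":16.6,"rx":0.0,"ry":0.0,"rz":0.0,"fingers":-0.1}
    - {"dx":0.1,"dy":0.0,"dz":16.6,"rx":0.0,"ry":0.0,"rz":0.0,"fingers":-0.1}
    - {"dx":0.1,"dy":0.0,"dz":16.6,"rx":0.0,"ry":0.0,"rz":0.0,"fingers":-0.1}

```text
time_s: 20.08
ee_pos: [0.525, 0.2766, 0.0319]
tool_rot: [3.14, -0.002, 1.625]
force: [0.4, -0.3, 0.3]
grip_width: 0.45
```

Run:
```python
from h import *
im=manip.camera('scene')[:,:,::-1];cv2.imwrite('pics/s9.png',im)
cv2.imwrite('pics/s9z.png',cv2.resize(im[90:230,290:450],None,fx=4,fy=4,interpolation=cv2.INTER_CUBIC))
print(manip.read_state()['ee_pos'])
```

```text
[0.525406   0.27702578 0.03268313]
```

View pics/s9z.png

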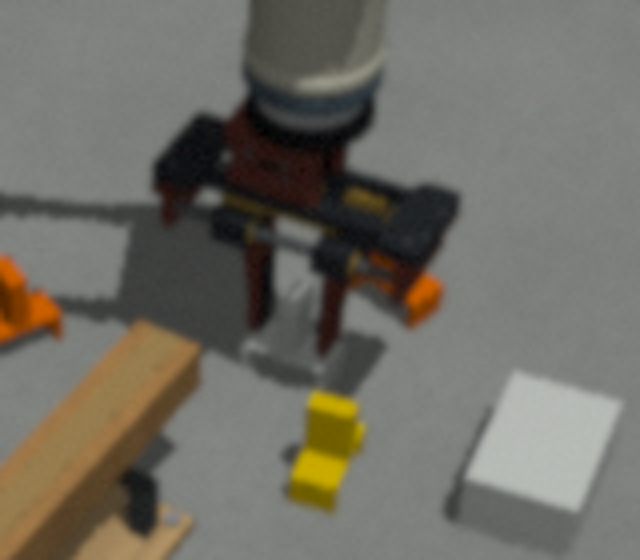

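The white fin is between the two fingers. Closing on it now.

>>> move_arm:
  commands:
    - {"dx":0.0,"dy":0.0,"dz":0.0,"rx":0.0,"ry":0.0,"rz":0.0,"fingers":-1.0}
    - {"dx":0.0,"dy":0.0,"dz":0.0,"rx":0.0,"ry":0.0,"rz":0.0,"fingers":-1.0}
    - {"dx":0.0,"dy":0.0,"dz":0.0,"rx":0.0,"ry":0.0,"rz":0.0,"fingers":-1.0}
    - {"dx":0.0,"dy":0.0,"dz":0.0,"rx":0.0,"ry":0.0,"rz":0.0,"fingers":-1.0}
    - {"dx":0.0,"dy":0.0,"dz":0.0,"rx":0.0,"ry":0.0,"rz":0.0,"fingers":-1.0}
    - {"dx":0.0,"dy":0.0,"dz":0.0,"rx":0.0,"ry":0.0,"rz":0.0,"fingers":-1.0}
    - {"dx":0.0,"dy":0.0,"dz":0.0,"rx":0.0,"ry":0.0,"rz":0.0,"fingers":-1.0}
  newtons: 20

```text
time_s: 20.72
ee_pos: [0.5244, 0.2774, 0.0311]
tool_rot: [3.141, -0.002, 1.626]
force: [-0.2, -0.7, 3.8]
grip_width: 0.162
```

Run:
```python
from h import *
P=[]
for i in range(6):
    im=manip.camera('top' if i%2 else 'scene'); s=manip.read_state();P.append(np.r_[s['ee_pos'],s['tool_rot'],s['grip_width']])
print(np.round(np.median(P,0),4),s['time_s'])
cv2.imwrite('pics/t10.png',im[:,:,::-1]); cv2.imwrite('pics/t10z.png',cv2.resize(im[225:305,140:220,::-1],None,fx=7,fy=7,interpolation=cv2.INTER_NEAREST))
```

```text
[ 5.2440e-01  2.7740e-01  3.1100e-02  3.1407e+00 -2.1000e-03  1.6260e+00
  1.5940e-01] 21.0167
```

View pics/t10z.png

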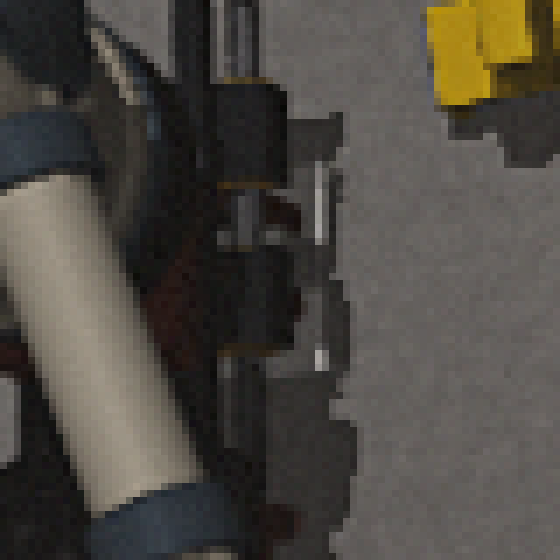

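>>> move_arm:
  commands:
    - {"dx":0.0,"dy":0.0,"dz":-1.5,"rx":0.0,"ry":0.0,"rz":0.0,"fingers":-1.0}
    - {"dx":0.0,"dy":0.0,"dz":-5.0,"rx":0.0,"ry":0.0,"rz":0.0,"fingers":-1.0}
    - {"dx":0.0,"dy":0.0,"dz":-9.0,"rx":0.0,"ry":0.0,"rz":0.0,"fingers":-1.0}
    - {"dx":0.0,"dy":0.0,"dz":-13.0,"rx":0.0,"ry":0.0,"rz":0.0,"fingers":-1.0}
    - {"dx":0.0,"dy":0.0,"dz":-16.5,"rx":0.0,"ry":0.0,"rz":0.0,"fingers":-1.0}
    - {"dx":-4.0,"dy":-0.6,"dz":-16.5,"rx":0.0,"ry":0.0,"rz":0.5,"fingers":-1.0}
    - {"dx":-8.0,"dy":-1.2,"dz":-16.5,"rx":0.0,"ry":0.0,"rz":1.0,"fingers":-1.0}
    - {"dx":-12.0,"dy":-1.9,"dz":-16.5,"rx":0.0,"ry":0.0,"rz":1.5,"fingers":-1.0}
    - {"dx":-16.0,"dy":-2.5,"dz":-16.5,"rx":0.0,"ry":0.0,"rz":2.0,"fingers":-1.0}
    - {"dx":-20.0,"dy":-3.1,"dz":-16.5,"rx":0.0,"ry":0.0,"rz":2.5,"fingers":-1.0}
    - {"dx":-24.0,"dy":-3.7,"dz":-16.5,"rx":0.0,"ry":0.0,"rz":3.0,"fingers":-1.0}
    - {"dx":-28.0,"dy":-4.3,"dz":-16.5,"rx":0.0,"ry":0.0,"rz":3.5,"fingers":-1.0}
    - {"dx":-31.0,"dy":-4.8,"dz":-16.5,"rx":0.0,"ry":0.0,"rz":4.1,"fingers":-1.0}
    - {"dx":-32.7,"dy":-5.1,"dz":-16.5,"rx":0.0,"ry":0.0,"rz":4.1,"fingers":-1.0}
    - {"dx":-32.7,"dy":-5.1,"dz":-16.5,"rx":0.0,"ry":0.0,"rz":4.1,"fingers":-1.0}
    - {"dx":-32.7,"dy":-5.1,"dz":-16.5,"rx":0.0,"ry":0.0,"rz":4.1,"fingers":-1.0}
    - {"dx":-32.7,"dy":-5.1,"dz":-16.5,"rx":0.0,"ry":0.0,"rz":4.1,"fingers":-1.0}
    - {"dx":-32.7,"dy":-5.1,"dz":-16.5,"rx":0.0,"ry":0.0,"rz":4.1,"fingers":-1.0}

```text
time_s: 22.52
ee_pos: [0.4914, -0.0512, 0.1945]
tool_rot: [-3.141, -0.002, 1.556]
force: [-0.4, 0.7, -1.7]
grip_width: 0.156
```

Run:
```python
from h import *
P=[]
for i in range(8):
    im=manip.camera('top' if i%2 else 'scene'); s=manip.read_state();P.append(np.r_[s['ee_pos'],s['tool_rot'],s['grip_width'],s['force']])
    if i==6: sc=im
print(np.round(np.mean(P,0),4),np.round(np.std(P,0),4)[:3],s['time_s']); np.save('tare3.npy',np.mean(P,0)[-3:])
cv2.imwrite('pics/t11.png',im[:,:,::-1]); cv2.imwrite('pics/s11.png',sc[:,:,::-1]);cv2.imwrite('pics/s11z.png',cv2.resize(sc[140:330,190:360,::-1],None,fx=3,fy=3,interpolation=cv2.INTER_CUBIC))
```

```text
[ 0.4914 -0.0516  0.1949 -0.7853 -0.0019  1.5557  0.1601  0.0257 -0.1498
 -0.6554] [0.     0.0003 0.0001] 22.9167
```

View pics/s11z.png

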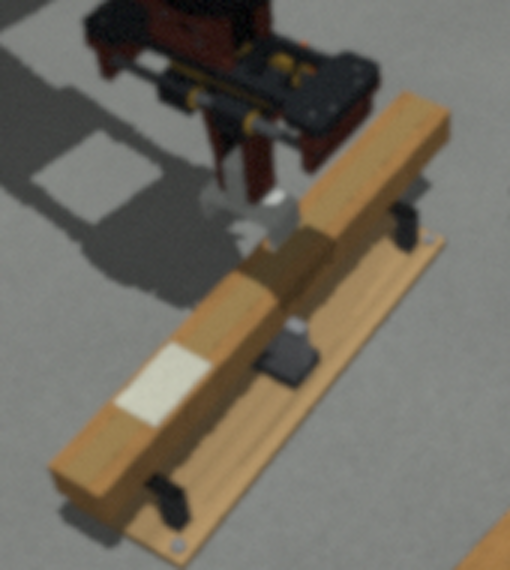

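View pics/t11.png

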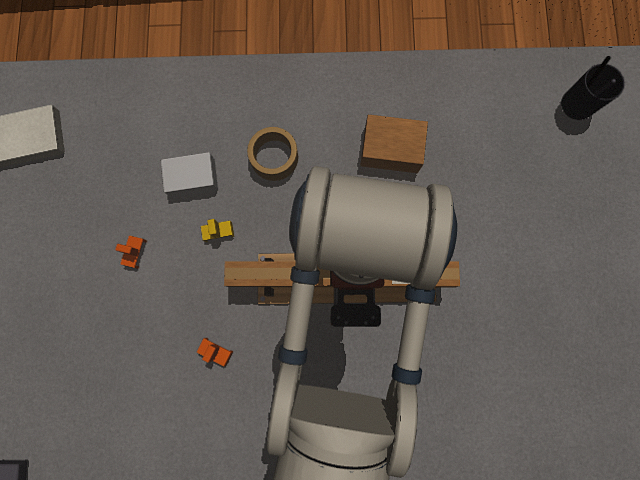

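Run:
```python
from h import *
sc=cv2.imread('pics/s11.png')
x0,y0,f=250,185,12
im=cv2.resize(sc[y0:y0+50,x0:x0+50],None,fx=f,fy=f,interpolation=cv2.INTER_CUBIC)
c=np.array([.4914,-.0524,.1638])
P=[c+[sx*.03,sy*.015,z] for sx in(-1,1) for sy in(-1,1) for z in(0,.023)]
for q in proj('scene',P): cv2.circle(im,tuple(int(v) for v in ((q-[x0,y0])+.5)*f),4,(0,0,255),-1)
cv2.imwrite('pics/cc.png',im)
```

```text
(no output)
```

View pics/cc.png

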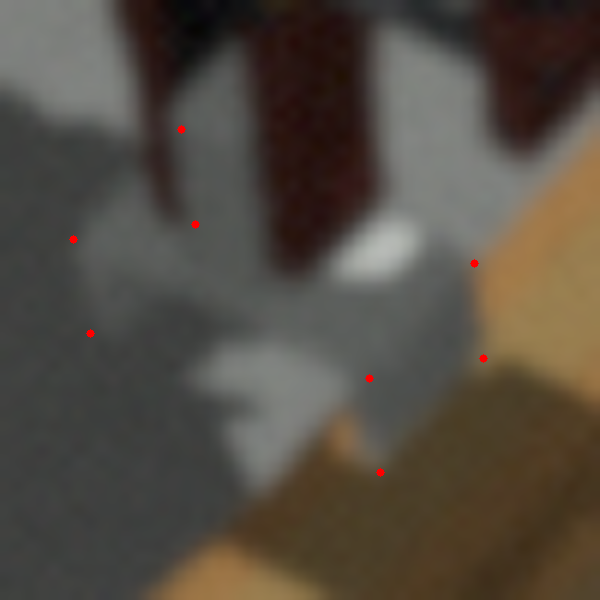

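>>> move_arm:
  commands:
    - {"dx":-0.05,"dy":0.06,"dz":2.0,"rx":0.0,"ry":0.0,"rz":0.0,"fingers":-1.0}
    - {"dx":-0.05,"dy":0.06,"dz":4.0,"rx":0.0,"ry":0.0,"rz":0.0,"fingers":-1.0}
    - {"dx":-0.05,"dy":0.06,"dz":5.0,"rx":0.0,"ry":0.0,"rz":0.0,"fingers":-1.0}
    - {"dx":-0.05,"dy":0.06,"dz":5.0,"rx":0.0,"ry":0.0,"rz":0.0,"fingers":-1.0}
    - {"dx":-0.05,"dy":0.06,"dz":5.4,"rx":0.0,"ry":0.0,"rz":0.0,"fingers":-1.0}
    - {"dx":-0.05,"dy":0.06,"dz":5.8,"rx":0.0,"ry":0.0,"rz":0.0,"fingers":-1.0}
    - {"dx":-0.05,"dy":0.06,"dz":6.2,"rx":0.0,"ry":0.0,"rz":0.0,"fingers":-1.0}
    - {"dx":-0.05,"dy":0.06,"dz":6.6,"rx":0.0,"ry":0.0,"rz":0.0,"fingers":-1.0}
    - {"dx":-0.05,"dy":0.06,"dz":7.0,"rx":0.0,"ry":0.0,"rz":0.0,"fingers":-1.0}
    - {"dx":-0.05,"dy":0.06,"dz":7.4,"rx":0.0,"ry":0.0,"rz":0.0,"fingers":-1.0}
    - {"dx":-0.05,"dy":0.06,"dz":7.4,"rx":0.0,"ry":0.0,"rz":0.0,"fingers":-1.0}
    - {"dx":-0.05,"dy":0.06,"dz":7.4,"rx":0.0,"ry":0.0,"rz":0.0,"fingers":-1.0}

```text
time_s: 23.92
ee_pos: [0.4917, -0.0528, 0.1206]
tool_rot: [-3.141, -0.002, 1.554]
force: [-0.3, 0.2, -0.4]
grip_width: 0.155
```

Run:
```python
from h import *
P=[]
for i in range(6):
    im=manip.camera('scene'); s=manip.read_state();P.append(np.r_[s['ee_pos'],s['force']])
p=np.mean(P,0);print(np.round(p,4),np.round(p[3:]-np.load('tare3.npy'),2),s['time_s'])
cv2.imwrite('pics/s12.png',im[:,:,::-1]);cv2.imwrite('pics/s12z.png',cv2.resize(im[140:330,190:360,::-1],None,fx=3,fy=3,interpolation=cv2.INTER_CUBIC))
```

```text
[ 0.492  -0.0528  0.1211  0.0794 -0.188  -0.5939] [ 0.05 -0.04  0.06] 24.2167
```

View pics/s12z.png

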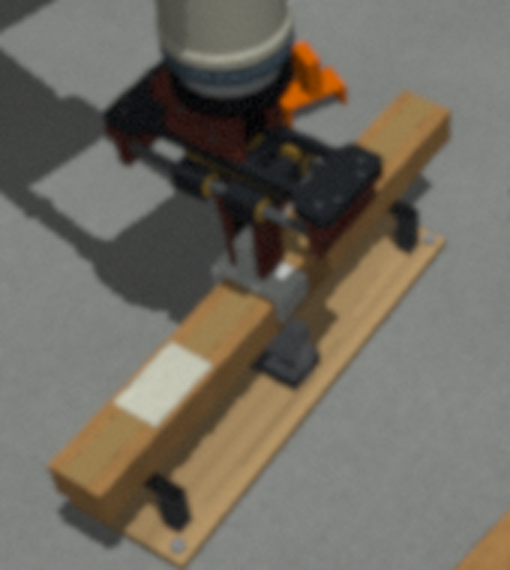

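The legs are astride the parcel with no contact force, and the parcel is still level. I'll lower the last few millimetres slowly.

>>> move_arm:
  commands:
    - {"dx":0.05,"dy":0.0,"dz":0.15,"rx":0.0,"ry":0.0,"rz":0.0,"fingers":-1.0}
    - {"dx":0.05,"dy":0.0,"dz":0.3,"rx":0.0,"ry":0.0,"rz":0.0,"fingers":-1.0}
    - {"dx":0.05,"dy":0.0,"dz":0.4,"rx":0.0,"ry":0.0,"rz":0.0,"fingers":-1.0}
    - {"dx":0.05,"dy":0.0,"dz":0.5,"rx":0.0,"ry":0.0,"rz":0.0,"fingers":-1.0}
    - {"dx":0.05,"dy":0.0,"dz":0.5,"rx":0.0,"ry":0.0,"rz":0.0,"fingers":-1.0}
    - {"dx":0.05,"dy":0.0,"dz":0.5,"rx":0.0,"ry":0.0,"rz":0.0,"fingers":-1.0}

```text
time_s: 24.72
ee_pos: [0.4918, -0.0523, 0.1158]
tool_rot: [-3.141, -0.002, 1.554]
force: [-0.4, 0.2, -0.8]
grip_width: 0.157
```

Run:
```python
from h import *
P=[]
for i in range(6):
    im=manip.camera('scene'); s=manip.read_state();P.append(np.r_[s['ee_pos'],s['force']])
p=np.mean(P,0);print(np.round(p,4),np.round(p[3:]-np.load('tare3.npy'),2),s['time_s'])
```

```text
[ 0.4919 -0.0523  0.116  -0.2493  0.2605 -0.4285] [-0.28  0.41  0.23] 25.0167
```

>>> move_arm:
  commands:
    - {"dx":0.0,"dy":0.0,"dz":0.07,"rx":0.0,"ry":0.0,"rz":0.0,"fingers":-1.0}
    - {"dx":0.0,"dy":0.0,"dz":0.07,"rx":0.0,"ry":0.0,"rz":0.0,"fingers":-1.0}
    - {"dx":0.0,"dy":0.0,"dz":0.07,"rx":0.0,"ry":0.0,"rz":0.0,"fingers":-1.0}

```text
time_s: 25.27
ee_pos: [0.4919, -0.0523, 0.1152]
tool_rot: [-3.141, -0.002, 1.554]
force: [0.5, 0.8, 0.2]
grip_width: 0.162
```

Run:
```python
from h import *
P=[]
for i in range(6):
    im=manip.camera('scene'); s=manip.read_state();P.append(np.r_[s['ee_pos'],s['force']])
p=np.mean(P,0);print(np.round(p,4),np.round(p[3:]-np.load('tare3.npy'),2),s['time_s'])
```

```text
[ 0.4919 -0.0523  0.1152  0.0478  0.4186 -0.6423] [0.02 0.57 0.01] 25.5667
```

Contact is within a fraction of a millimetre and the force is negligible. Releasing slowly.

>>> move_arm:
  commands:
    - {"dx":0.0,"dy":0.0,"dz":0.0,"rx":0.0,"ry":0.0,"rz":0.0,"fingers":-0.6}
    - {"dx":0.0,"dy":0.0,"dz":0.0,"rx":0.0,"ry":0.0,"rz":0.0,"fingers":-0.5}
    - {"dx":0.0,"dy":0.0,"dz":0.0,"rx":0.0,"ry":0.0,"rz":0.0,"fingers":-0.4}
    - {"dx":0.0,"dy":0.0,"dz":0.0,"rx":0.0,"ry":0.0,"rz":0.0,"fingers":-0.3}
    - {"dx":0.0,"dy":0.0,"dz":0.0,"rx":0.0,"ry":0.0,"rz":0.0,"fingers":-0.2}
    - {"dx":0.0,"dy":0.0,"dz":0.0,"rx":0.0,"ry":0.0,"rz":0.0,"fingers":-0.2}
    - {"dx":0.0,"dy":0.0,"dz":0.0,"rx":0.0,"ry":0.0,"rz":0.0,"fingers":-0.2}
    - {"dx":0.0,"dy":0.0,"dz":0.0,"rx":0.0,"ry":0.0,"rz":0.0,"fingers":-0.2}
    - {"dx":0.0,"dy":0.0,"dz":0.0,"rx":0.0,"ry":0.0,"rz":0.0,"fingers":-0.2}
    - {"dx":0.0,"dy":0.0,"dz":0.0,"rx":0.0,"ry":0.0,"rz":0.0,"fingers":-0.2}

```text
time_s: 26.4
ee_pos: [0.4919, -0.0523, 0.1152]
tool_rot: [3.142, -0.002, 1.554]
force: [0.1, -0.7, -0.2]
grip_width: 0.404
```

Run:
```python
from h import *
im=manip.camera('scene')
cv2.imwrite('pics/s13.png',im[:,:,::-1]);cv2.imwrite('pics/s13z.png',cv2.resize(im[140:330,190:360,::-1],None,fx=3,fy=3,interpolation=cv2.INTER_CUBIC))
```

```text
(no output)
```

View pics/s13z.png

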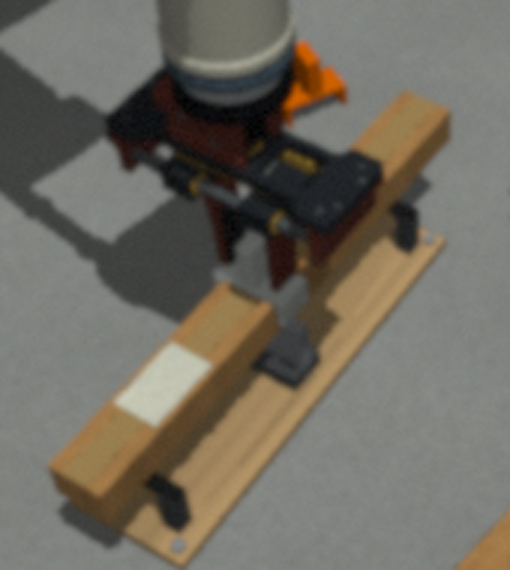

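The clip is free between the open fingers and the parcel is still level. Retreating straight up, then clear to the side for a final look.

>>> move_arm:
  commands:
    - {"dx":0.0,"dy":0.0,"dz":-0.8,"rx":0.0,"ry":0.0,"rz":0.0,"fingers":-0.2}
    - {"dx":0.0,"dy":0.0,"dz":-2.0,"rx":0.0,"ry":0.0,"rz":0.0,"fingers":-0.2}
    - {"dx":0.0,"dy":0.0,"dz":-4.0,"rx":0.0,"ry":0.0,"rz":0.0,"fingers":-0.2}
    - {"dx":0.0,"dy":0.0,"dz":-7.0,"rx":0.0,"ry":0.0,"rz":0.0,"fingers":-0.2}
    - {"dx":0.0,"dy":0.0,"dz":-11.0,"rx":0.0,"ry":0.0,"rz":0.0,"fingers":-0.2}
    - {"dx":0.0,"dy":0.0,"dz":-15.0,"rx":0.0,"ry":0.0,"rz":0.0,"fingers":-0.2}
    - {"dx":-30.0,"dy":-6.0,"dz":-15.0,"rx":0.0,"ry":0.0,"rz":0.0,"fingers":-0.2}
    - {"dx":-30.0,"dy":-6.0,"dz":-15.0,"rx":0.0,"ry":0.0,"rz":0.0,"fingers":-0.2}
    - {"dx":-30.0,"dy":-6.0,"dz":-15.0,"rx":0.0,"ry":0.0,"rz":0.0,"fingers":-0.2}
    - {"dx":-30.0,"dy":-6.0,"dz":-15.0,"rx":0.0,"ry":0.0,"rz":0.0,"fingers":-0.2}
    - {"dx":-30.0,"dy":-6.0,"dz":-15.0,"rx":0.0,"ry":0.0,"rz":0.0,"fingers":-0.2}
    - {"dx":-30.0,"dy":-6.0,"dz":-15.0,"rx":0.0,"ry":0.0,"rz":0.0,"fingers":-0.2}
    - {"dx":-30.0,"dy":-6.0,"dz":-15.0,"rx":0.0,"ry":0.0,"rz":0.0,"fingers":-0.2}
    - {"dx":-30.0,"dy":-6.0,"dz":-15.0,"rx":0.0,"ry":0.0,"rz":0.0,"fingers":-0.2}
    - {"dx":-30.0,"dy":-6.0,"dz":-15.0,"rx":0.0,"ry":0.0,"rz":0.0,"fingers":-0.2}
    - {"dx":-30.0,"dy":-6.0,"dz":-15.0,"rx":0.0,"ry":0.0,"rz":0.0,"fingers":-0.2}

```text
time_s: 27.78
ee_pos: [0.4269, -0.3517, 0.2654]
tool_rot: [3.141, -0.002, 1.553]
force: [1.5, 1.1, 0.1]
grip_width: 0.4
```

Run:
```python
from h import *
look(14)
t=manip.camera('top')[:,:,::-1];cv2.imwrite('pics/t14.png',t)
cv2.imwrite('pics/t14z.png',cv2.resize(t[240:310,310:390],None,fx=9,fy=8,interpolation=cv2.INTER_CUBIC))
```

```text
(no output)
```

View pics/s14.png

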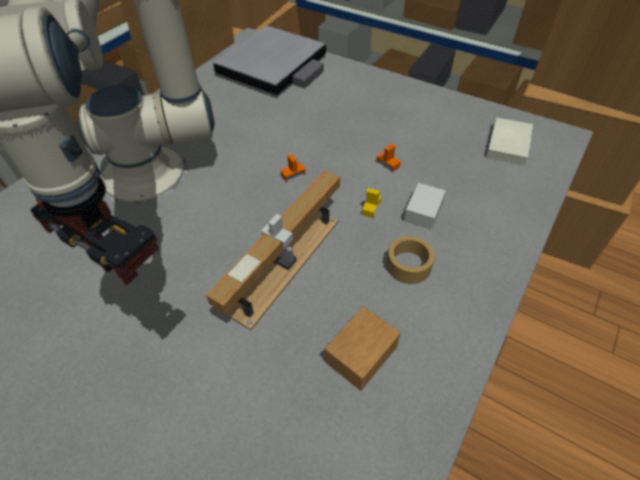

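View pics/t14z.png

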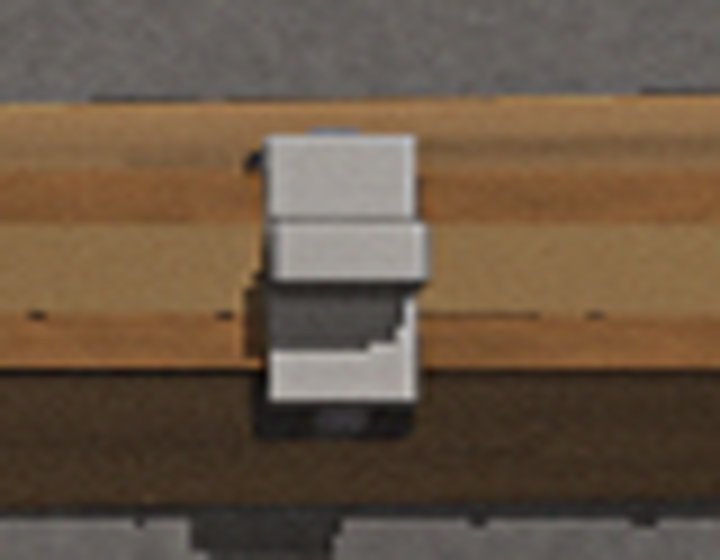

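View pics/e14.png

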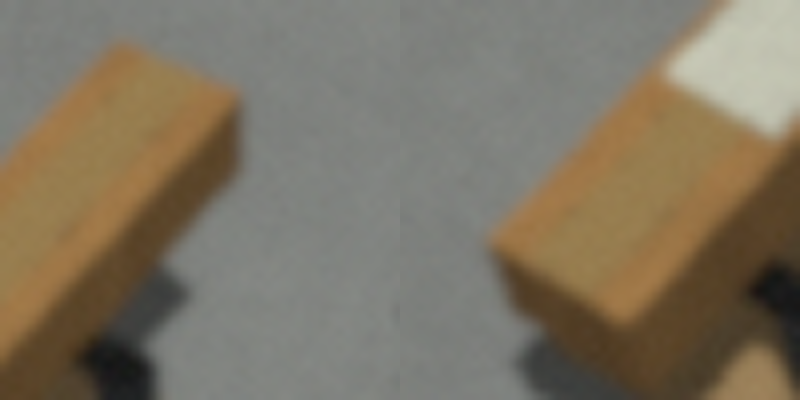

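Run:
```python
from h import *
np.set_printoptions(precision=4,suppress=True)
print(plane('top',[[310+342/9-.44,260]],.107), plane('top',[[310+349/9-.44,271]],.147),plane('top',[[310+335/9-.44,256]],.07))
ends(*e2s([(122,40),(242,95)],[(492,240),(625,325)]))
for i in range(8):manip.camera('top')
look(15)
a=cv2.imread('pics/e14.png');b=cv2.imread('pics/e15.png');print(np.abs(a.astype(int)-b).mean())
s=manip.read_state();print(s['time_s'],np.abs(s['joint_velocities']).max())
```

```text
[[ 0.5155 -0.0528  0.107 ]] [[ 0.492  -0.0517  0.147 ]] [[ 0.5274 -0.0533  0.07  ]]
ends [0.4956 0.1712 0.1013] [ 0.4889 -0.2492  0.1027] len 0.42051658244636936 tilt(+y down) 0.003360709622836058 mid [ 0.4923 -0.039   0.102 ]
1.0294979166666667
28.3333 0.005369163341049107
```

The clip's centre is at y≈-0.0525 and the blade's at -0.053. The parcel's tilt is 0.003, nothing is moving, and the arm is clear. Handing in.

```bash
python3 -c "
from cell import manip
print(manip.finish_job())"
```

```text
the job is handed in; nothing more can be done
None
```

I slid the parcel along the blade with light pinches (18 N). Each time I let go I read which end dropped, and after four tries it stayed level on its own. I then set the white clip over it, directly above the blade, and handed the job in at about 28 s; no verdict is reported.

- **Last checks:** the parcel's tilt is about 0.003 rad and it clears both rests. The clip's middle is within about 1 mm of the blade's middle across the blade. Two looks about 0.5 s apart showed no motion, the arm was clear and still, and the bystanders look where they were in the pictures (I did not measure them).
- **What disagreed:** wrist-force estimates of the balance point came out up to about 20 mm off because friction at the blade stayed in the reading. I relied on the release-and-look tests instead. During one slide the tool felt about 3 N upward, so the parcel was pressed lightly on the blade, far below the 45 N limit.

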